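Make up a tape pack: stack rolls and dispense cutters

ROBOT

A 6-joint arm with a two-finger parallel gripper is mounted at the origin on the work surface. World frame = base frame: x ahead of the robot, y to its left, z up, the work surface at z = 0. Lengths are in mm, angles in rad, forces in N, time in s.
With the tool pointing down it reaches from about 350 to 975 mm from the base axis. Payload 7.1 kg.
Tool frame: the origin (TCP) lies at the very end of the fingers, on their centre line; the grasp point (between the pads) lies 19 mm behind it; x points along the fingers, y is the direction in which the jaws open and shut, and the axes are right-handed (so a half turn about x gives the same grasp; the last joint's range is limited). The gripper opens to 88 mm and grips with 3 to 60 N. Pads are 20 mm wide; open, the fingers measure 115 mm over their backs; the gripper's body (75 mm by 178 mm) begins 61 mm behind the grasp point.
Start: joints at [1.106, 0.423, 1.63, -0, 1.089, -0.019], TCP at [269.455, 563.914, 222.675] pointing down, gripper open.
Joint ranges: [-3, 3], [-0.9, 2.11], [0.09, 2.58], [-1.31, 4.45], [0.11, 2.69], [-2.54, 2.54]. Speed limits (rad/s): [2.39, 2.39, 3.01, 3.14, 3.14, 3.14].

INTERFACE

Orientations are given as a rotation vector (axis times angle).
In Python, from workcell import ctrl gives the robot as it stands. The module is installed in compiled form; this text tells all that it offers.
- The arm moves only by the tool carry_out, never from a script. Its argument "commands" is a list of rows, each a list of 6 numbers: the shift along the tool's x, y, z in m, then the turn, a rotation vector about the tool's x, y, z in degrees. In form: [[tx, ty, tz, rx, ry, rz], ...]. A call has 1 to 8 rows; each row shifts and turns the pose as measured when the row begins, along the tool's axes as they then stand; what a row does not reach is not made up. A row lasts 1/8 s, in which the tool goes at most 62.5 mm and 10.7 degrees, less where a joint would pass 70% of its speed; a pose out of reach is approached as far as the arm can. A call with a gripper value outside its range is refused whole. "grip" is the closure, from 0 (fully open) to 1 (shut), set as the call begins (left out, the last holds). The fingers move at their own pace and stop on an object; the grip force is fixed at half the most. Time passes only in rows, so rows that do not move let the fingers close. It gives the time, the measured TCP pose, the force and the opening at its end, in the units of the state.
- ctrl.get_obs(): the state, without advancing time (a new reading comes with each control period).
- ctrl.get_image(name): name is "side" or "top" or "wrist"; returns a dict with "pixels" (420x560x3 uint8, blue, green, red), "intrinsics" (3x3 intrinsics, pixels), "dist_coeffs" ([k1, k2, p1, p2, k3] as OpenCV has them; the pictures are not rectified), "rvec" (rotation vector, rad) and "tvec" (3), from world to camera coordinates, as OpenCV has them. Camera axes: x right, y down, z forward; pixel columns grow to the right and rows downward; lengths in mm; the calibration is good to about 2 mm. A picture is of the moment at which its call begins. There is no depth.
- ctrl.close_job(): hands the job in, once; it reports no verdict.
The state is a dict: "t": time; "qpos": joint angles; "qvel": joint speeds; "joint_torque": joint torques, N m; "ee_pos": TCP position; "orientation": TCP orientation; "ft_force": force on the tool from outside, world axes, zero at the start; "moment": the same for the moment, N m; "width": finger opening in mm.
Only numpy, scipy, OpenCV 4.12 (cv2) and the standard library are available. Lean on these libraries where they do the work, as an engineer would, in place of code of your own. Each camera call takes 0.05 s, during which the arm holds its last target. There are 200 camera calls.

TASK

Make up one trade pack: crank the barrel round until its port faces straight down and all the tape cutters have dropped into the tray under it, then crank it back until the port faces straight up again. Stack all the tape rolls flat and neatly centred in one pile on the round base plate, wide rolls underneath and narrow ones on top, and finish the pile with the end cap, knob up. The barrel and the pile may be done in either order; leave the carton, bottle and mug where they are.

Things in the scene. Friction and masses are not known exactly. Their poses are not given: they have to be found in the camera images.
- plate: round plywood base plate, diameter 120 mm, 12 mm thick, fixed to the belt; origin at the centre of its underside, z up
- wide_1: wide roll of white tape with a solid core, diameter 68 mm, 24 mm high, lying flat on the belt; origin at its centre, z along its axis; both faces are alike and either may be up; may be absent
- wide_2: wide roll of white tape with a solid core, diameter 68 mm, 24 mm high, lying flat on the belt; origin at its centre, z along its axis; both faces are alike and either may be up; may be absent
- wide_3: wide roll of white tape with a solid core, diameter 68 mm, 24 mm high, lying flat on the belt; origin at its centre, z along its axis; both faces are alike and either may be up; may be absent
- narrow_1: narrow roll of white tape with a solid core, diameter 54 mm, 24 mm high, lying flat on the belt; origin at its centre, z along its axis; both faces are alike and either may be up; may be absent
- narrow_2: narrow roll of white tape with a solid core, diameter 54 mm, 24 mm high, lying flat on the belt; origin at its centre, z along its axis; both faces are alike and either may be up; may be absent
- cap: grey end cap: flat disc, diameter 68 mm, 10 mm thick, with an upright round black knob, diameter 26 mm and 26 mm tall, on its centre (36 mm high overall); origin at the centre of its underside, z up through the knob
- cutter_1: tape cutter, a black plastic block 26 x 60 x 18 mm with a steel edge, starts inside the barrel; origin at the centre of its 26 x 60 mm underside; may be absent
- cutter_2: tape cutter, a black plastic block 26 x 60 x 18 mm with a steel edge, starts inside the barrel; origin at the centre of its 26 x 60 mm underside; may be absent
- cutter_3: tape cutter, a black plastic block 26 x 60 x 18 mm with a steel edge, starts inside the barrel; origin at the centre of its 26 x 60 mm underside; may be absent
- cutter_4: tape cutter, a black plastic block 26 x 60 x 18 mm with a steel edge, starts inside the barrel; origin at the centre of its 26 x 60 mm underside; may be absent
- stand: fixed blue cradle that carries the barrel over a grey tray; origin at the centre of its underside on the belt, z up, y along the barrel's axis; the crank is at its -y end. Two posts 215 mm high stand at y = -94 and +94 mm. Barrel, 140 mm diameter and 154 mm long, turns about a level axis 200 mm above the belt, about 75 mm clear above the tray's walls
- tray_in (a point): centre of the inner floor of the tray under the barrel, 5 mm above the belt; tray inside 200 mm (stand's x) by 155 mm (stand's y), walls 55 mm high; axes as the stand's
- barrel_axis (a point): point on the barrel's axis (200 mm above the belt), in the plane of crank_grip, 162 mm to the stand's -y side; axes as the stand's
- barrel (a joint): turn of the eight-sided barrel about the stand's y axis, rad: 0 = its open side port (95 x 140 mm) and its crank point straight up; grows as the top moves towards the stand's +x; 3.14 = port straight down; stops at -0.7 and 3.5, so it goes back the way it came. Stiff (about 0.22 N m, some 4 N at the crank): it stays where it is left
- crank_grip (a point): grip point of the crank: a black round handle, diameter 20 mm, 72 mm long, level and parallel to the barrel's axis, 55 mm from that axis on the same side as the port, spinning freely on its pin so that fingers can hold it from above without turning; this point is 44 mm out from the crank arm, 28 mm from the handle's free end
- carton: bystander: open cardboard box 120 x 160 x 70 mm; origin at the centre of its underside
- spray: bystander: white bottle, diameter 60 mm, 150 mm high; origin at the centre of its underside
- mug: bystander: white mug, diameter 80 mm, 90 mm high; origin at the centre of its underside
Mind the look-alikes: they are no part of the job. Leave any green, orange or turquoise look-alike of the wide_3 alone.

How it is judged (in metres and radians):
On the way, in this order (a step that is already met when the one before it is completed fails the run):
1. the barrel's port faces down (within 0.3 rad) and every cutter lies in the tray (value of joint barrel between 2.84 and 3.44 rad and x of cutter_1 in the frame of tray_in between -0.1 and 0.1 m and y of cutter_1 in the frame of tray_in between -0.08 and 0.08 m and z of each of cutter_1, cutter_2, cutter_3, cutter_4 in the frame of tray_in below 0.07 m and x of cutter_2 in the frame of tray_in between -0.1 and 0.1 m and y of cutter_2 in the frame of tray_in between -0.08 and 0.08 m and x of cutter_3 in the frame of tray_in between -0.1 and 0.1 m and y of cutter_3 in the frame of tray_in between -0.08 and 0.08 m and x of cutter_4 in the frame of tray_in between -0.1 and 0.1 m and y of cutter_4 in the frame of tray_in between -0.08 and 0.08 m), for 0.2 s.
2. the barrel is turned back, port up (within 0.25 rad) (value of joint barrel between -0.25 and 0.25 rad), for 0.2 s.
At the end, for the whole second after the job is handed in: every cutter lies in the tray; the barrel's port faces up within 0.25 rad; every roll lies flat (within 0.1 rad), at rest, its axis within 8 mm of the plate's centre, all narrow rolls above all wide ones; the cap lies level on top of them all, knob up, within 8 mm of the plate's centre (all of step 2 and x of cutter_1 in the frame of tray_in between -0.1 and 0.1 m and y of cutter_1 in the frame of tray_in between -0.08 and 0.08 m and z of each of cutter_1, cutter_2, cutter_3, cutter_4 in the frame of tray_in below 0.07 m and x of cutter_2 in the frame of tray_in between -0.1 and 0.1 m and y of cutter_2 in the frame of tray_in between -0.08 and 0.08 m and x of cutter_3 in the frame of tray_in between -0.1 and 0.1 m and y of cutter_3 in the frame of tray_in between -0.08 and 0.08 m and x of cutter_4 in the frame of tray_in between -0.1 and 0.1 m and y of cutter_4 in the frame of tray_in between -0.08 and 0.08 m and horizontal distance between each of wide_1, wide_2, wide_3, narrow_1, narrow_2, cap and plate below 0.008 m and linear speed of each of wide_1, wide_2, wide_3, narrow_1, narrow_2, cap below 0.02 m/s and angle between the z axis of each of wide_1, wide_2, wide_3, narrow_1, narrow_2 and the z axis of plate, either way round below 0.1 rad and angle between cap's own z axis and vertical below 0.1 rad and ((angle between wide_1's own z axis and vertical below 1.5 rad and z of narrow_1 in the frame of wide_1 above 0.012 m) or (angle between wide_1's own z axis and vertical above 1.5 rad and z of narrow_1 in the frame of wide_1 below -0.012 m)) and ((angle between wide_2's own z axis and vertical below 1.5 rad and z of narrow_1 in the frame of wide_2 above 0.012 m) or (angle between wide_2's own z axis and vertical above 1.5 rad and z of narrow_1 in the frame of wide_2 below -0.012 m)) and ((angle between wide_3's own z axis and vertical below 1.5 rad and z of narrow_1 in the frame of wide_3 above 0.012 m) or (angle between wide_3's own z axis and vertical above 1.5 rad and z of narrow_1 in the frame of wide_3 below -0.012 m)) and ((angle between wide_1's own z axis and vertical below 1.5 rad and z of narrow_2 in the frame of wide_1 above 0.012 m) or (angle between wide_1's own z axis and vertical above 1.5 rad and z of narrow_2 in the frame of wide_1 below -0.012 m)) and ((angle between wide_2's own z axis and vertical below 1.5 rad and z of narrow_2 in the frame of wide_2 above 0.012 m) or (angle between wide_2's own z axis and vertical above 1.5 rad and z of narrow_2 in the frame of wide_2 below -0.012 m)) and ((angle between wide_3's own z axis and vertical below 1.5 rad and z of narrow_2 in the frame of wide_3 above 0.012 m) or (angle between wide_3's own z axis and vertical above 1.5 rad and z of narrow_2 in the frame of wide_3 below -0.012 m)) and z of each of wide_1, wide_2, wide_3, narrow_1, narrow_2 in the frame of cap below -0.006 m); the robot touches nothing.
It fails at once if the carton is moved by more than 40 mm (distance of carton from where it was at the start of the episode above 0.04 m).
It fails at once if the spray is moved by more than 40 mm (distance of spray from where it was at the start of the episode above 0.04 m).
It fails at once if the mug is moved by more than 40 mm (distance of mug from where it was at the start of the episode above 0.04 m).
Of wide_1, wide_2, wide_3, narrow_1, narrow_2 only 3 to 5 are there at a start; the rules pass over those that are not, and their reading is None.
Of cutter_1, cutter_2, cutter_3, cutter_4 only 2 to 4 are there at a start; the rules pass over those that are not, and their reading is None.
At some moment in a run one of wide_1, wide_2, wide_3, narrow_1, narrow_2 may be knocked a few centimetres aside while the robot is not near it.
Once in a run the grip may slacken for a moment while it holds something.
It also fails if it takes over 210 s, if anything falls off the work surface, if the arm or the gripper's body presses on something with over 40 N, if the wrist force passes 120 N, or if a joint passes its speed limit or range.

## Working session

There is one attempt and no reset: what is moved stays moved. The work goes in short steps, Python scripts to look and compute and a tool call to move; the robot and the scene stay as the last step left them, time stands still between calls to the robot, and variables do not carry over. Pictures are saved under pics/ and viewed, about 12 in all and at most 16, crops included, and the job is handed in when it is done.

Besides the shell and the picture viewer there is one more tool, called after "Emit:" in YAML: its name, and indented under it one key for each argument. carry_out: Moves the arm, as the interface text tells. Its arguments: {"type":"object","properties":{"commands":{"type":"array"},"grip":{"type":"number"}},"required":["commands"]}

```bash
mkdir -p pics
cat > h.py <<'E'
import numpy as np, cv2
from workcell import ctrl
from scipy.spatial.transform import Rotation as R
def snap(n,f=None):
    im=ctrl.get_image(n)
    if f: cv2.imwrite('pics/'+f,im['pixels'])
    return im
def cam(im):
    K=np.array(im['intrinsics'],float);d=np.array(im['dist_coeffs'],float)
    return K,d,np.array(im['rvec'],float).ravel(),np.array(im['tvec'],float).ravel()
def px2w(im,uv,z):
    K,d,r,t=cam(im);n=cv2.undistortPoints(np.array(uv,float).reshape(-1,1,2),K,d).reshape(-1,2)
    Rm=R.from_rotvec(r).as_matrix();c=-Rm.T@t
    v=np.c_[n,np.ones(len(n))]@Rm
    return c+v*((z-c[2])/v[:,2])[:,None]
def w2px(im,p):
    K,d,r,t=cam(im);return cv2.projectPoints(np.array(p,float).reshape(-1,1,3),r,t,K,d)[0].reshape(-1,2)
E
python3 - <<'E'
from h import *
a=snap('top');b=snap('side')
cv2.imwrite('pics/top1.png',cv2.resize(a['pixels'],(800,600)));cv2.imwrite('pics/side1.png',cv2.resize(b['pixels'],(800,600)))
import pickle;pickle.dump((a,b),open('ab.pkl','wb'))
o=ctrl.get_obs();print(o); print(R.from_rotvec(o['orientation']).as_matrix().round(3))
for i in(a,b):
    K,d,r,t=cam(i);print(-R.from_rotvec(r).as_matrix().T@t)
E
```

```text
{'t': 0.1, 'qpos': array([ 1.10600059e+00,  4.23756233e-01,  1.63060709e+00, -2.00303961e-05,
        1.08858082e+00, -1.89873241e-02]), 'qvel': array([-0.00018011, -0.00153438, -0.00187853, -0.00051944, -0.00031998,
       -0.00175972]), 'joint_torque': array([-8.28982884e-04, -5.45615101e+01, -2.74325770e+01,  6.43747766e-02,
        1.88626244e-02, -7.18512695e-06]), 'ee_pos': array([269.24434652, 563.48259825, 221.9870844 ]), 'orientation': array([ 0.348578  ,  1.5426839 , -0.35065997]), 'ft_force': array([ 0.1151074 , -0.26258764,  0.31521575]), 'moment': array([ 0.00251152,  0.02079456, -0.03103618]), 'width': 87.84232689032956}
[[-0.001  0.431  0.902]
 [-0.001  0.902 -0.431]
 [-1.    -0.001 -0.   ]]
[ 368.01521018   41.97404587 1584.70769792]
[ 354.66737041 -977.34382198 1165.91821322]
```

View pics/top1.png

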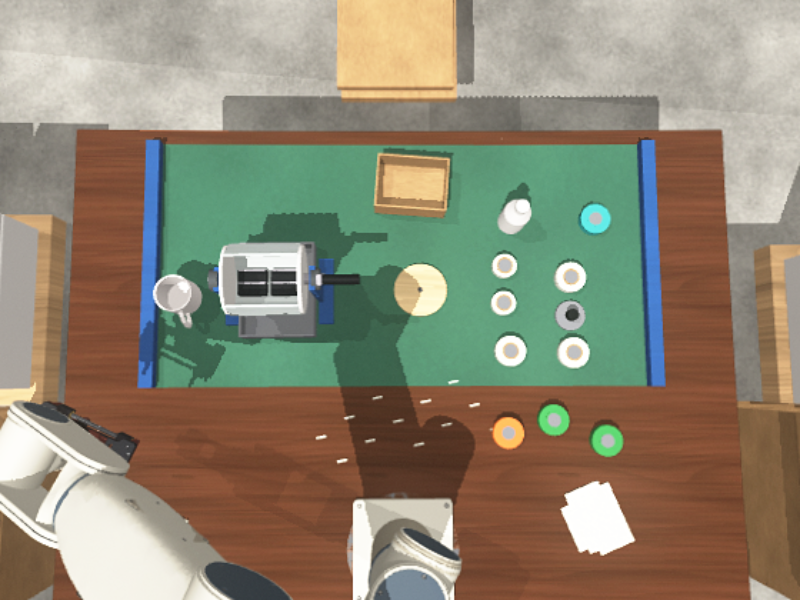

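View pics/side1.png

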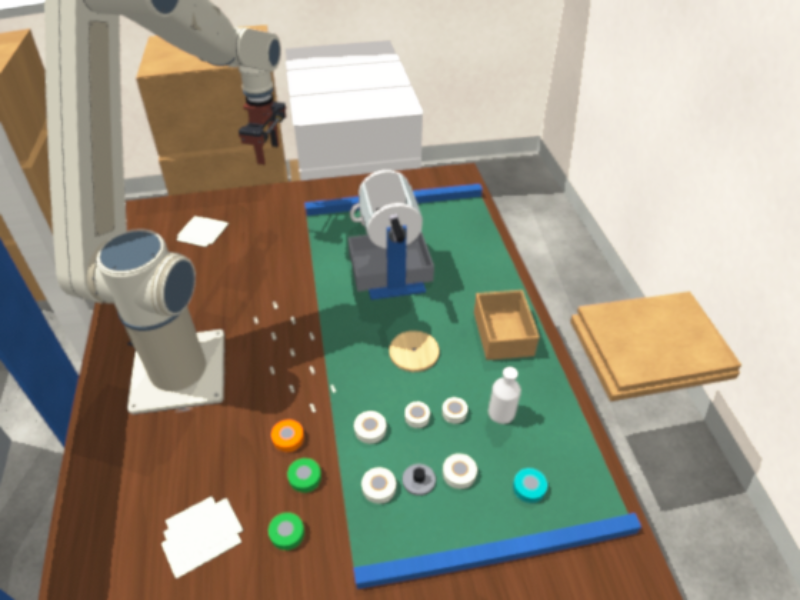

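Top view (800x600): plate (420,290). White wide rolls are at (571,276), (510,351) and (573,352), and narrow ones at (504,265) and (503,302). The cap is at (570,315), and the crank handle runs (325–360,280). The coloured look-alikes at (595,218), (508,433), (553,420) and (607,440) are turquoise, orange and green, so they are excluded. Next I measure, with one confirming crop.

```bash
cat >> h.py <<'E'
def hullmask(im,x,y,r,z0,z1):
    a=np.linspace(0,2*np.pi,60)
    P=np.r_[[[x+r*np.cos(t),y+r*np.sin(t),z] for z in (z0,z1) for t in a]]
    return cv2.convexHull(w2px(im,P).astype(np.float32))
def cen(c):
    m=cv2.moments(c);return np.array([m['m10']/m['m00'],m['m01']/m['m00']]),m['m00']
def locate(im,mask,uv,r,z0,z1,box=40):
    """contour nearest uv in mask -> x,y so that the projected cylinder has the same centroid"""
    cs=cv2.findContours(mask,cv2.RETR_EXTERNAL,cv2.CHAIN_APPROX_NONE)[0]
    cs=[c for c in cs if cv2.contourArea(c)>100]
    c=min(cs,key=lambda c:np.hypot(*(cen(c)[0]-uv)))
    g,A=cen(cv2.convexHull(c));p=px2w(im,[g],(z0+z1)/2)[0]
    for _ in range(4):
        q,B=cen(hullmask(im,p[0],p[1],r,z0,z1)); p=p+(px2w(im,[g],z1)-px2w(im,[q],z1))[0]
    return p[:2],A/B
def white(px):
    h=cv2.cvtColor(px,cv2.COLOR_BGR2HSV);return cv2.morphologyEx(((h[...,1]<60)&(h[...,2]>60)).astype(np.uint8),cv2.MORPH_OPEN,np.ones((3,3)))
E
python3 - <<'E'
from h import *
import pickle
a,b=pickle.load(open('ab.pkl','rb'))
w=white(a['pixels'])
for n,uv,r,z in [('wA',(571,276),34,24),('wB',(510,351),34,24),('wC',(573,352),34,24),('n1',(504,265),27,24),('n2',(503,302),27,24),('cap',(570,315),34,10)]:
    print(n,locate(a,w,np.array(uv)*.7,r,0,z))
h=cv2.cvtColor(a['pixels'],cv2.COLOR_BGR2HSV)
pl=((h[...,0]<35)&(h[...,1]>40)&(h[...,2]>60)).astype(np.uint8)
print('plate',locate(a,pl,np.array((420,290))*.7,60,0,12))
for n,uv,z in [('handle',[(320,280),(360,279)],255),('knob',[(572,314)],36),('mug',[(174,292)],90),('barrel face -y lo/hi',[(305,243),(303,316)],200),('bottle',[(520,206)],150),('carton',[(377,154),(451,157),(448,212),(376,209)],70)]:
    print(n,px2w(a,np.array(uv)*.7,z).round(0)[:,:2].tolist())
A=cv2.resize(a['pixels'][160:260,140:290],None,fx=4,fy=4,interpolation=cv2.INTER_CUBIC)
B=cv2.resize(a['pixels'][170:260,330:430],None,fx=4,fy=4,interpolation=cv2.INTER_CUBIC)
o=np.zeros((400,800,3),np.uint8);o[:300,:450]=A[:300,:450];o[:360,450:800]=B[:,:350];cv2.imwrite('pics/c1.png',o)
E
```

```text
wA (array([ 600.20332129, -381.63334348]), 0.9524755373394131)
wB (array([ 432.74536077, -242.61127726]), 0.990883797934474)
wC (array([ 429.2689254 , -383.67290227]), 0.9648707606808102)
n1 (array([ 625.94608005, -232.35408937]), 0.9255797739158125)
n2 (array([ 541.2609964 , -228.82603462]), 0.947026627614933)
cap (array([ 514.33687825, -381.37652377]), 0.944625327170364)
plate (array([421.83901615, -41.08444818]), 152.7725582416186)
handle [[559.0, 163.0], [561.0, 87.0]]
knob [[513.0, -379.0]]
mug [[558.0, 490.0]]
barrel face -y lo/hi [[642.0, 199.0], [495.0, 202.0]]
bottle [[730.0, -246.0]]
carton [[870.0, 55.0], [863.0, -110.0], [737.0, -102.0], [745.0, 57.0]]
```

View pics/c1.png

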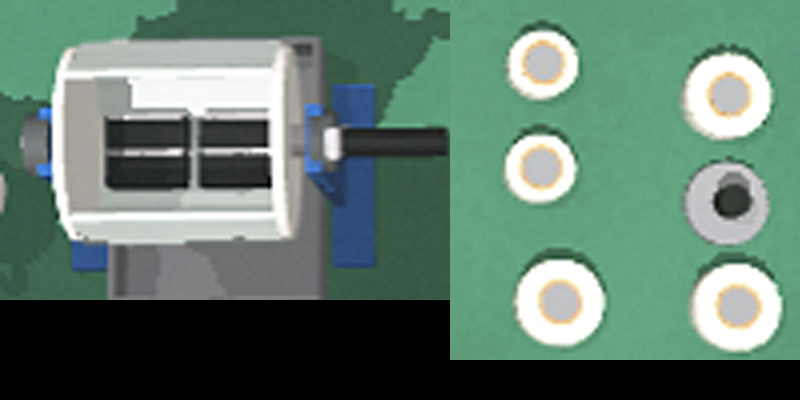

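Emit:
carry_out:
  commands:
    - [-0.02,0,0,10.5,0,0]
    - [-0.02,0,0,10.5,0,0]
    - [-0.02,0,0,10.5,0,0]
    - [-0.02,0,0,10.5,0,0]
    - [-0.02,0,0,10.5,0,0]
    - [-0.02,0,0,10.5,0,0]

```text
t: 0.85
ee_pos: [268.1, 561.3, 340.3]
orientation: [1.2, 1.205, -1.219]
ft_force: [-0.2, 1.4, -0.8]
width: 88.1
```

```bash
cat >> h.py <<'E'
def go(x,y,z,yaw=None):
    """print shift in tool mm and turn in deg to reach TCP world x,y,z with tool down, tool y at yaw deg"""
    o=ctrl.get_obs();M=R.from_rotvec(o['orientation']).as_matrix()
    s='t %.1f pos %s'%(o['t'],o['ee_pos'].round(1))
    if x is not None: s+=' shift %s'%(M.T@(np.array([x,y,z])-o['ee_pos'])).round(1)
    if yaw is not None:
        c,n=np.cos(np.radians(yaw)),np.sin(np.radians(yaw));T=np.array([[0,c,n],[0,n,-c],[-1,0,0]])
        s+=' turn %s'%np.degrees(R.from_matrix(M.T@T).as_rotvec()).round(2)
    print(s,'F',o['ft_force'].round(1),'w %.1f'%o['width'],'q',o['qpos'].round(2))
E
python3 - <<'E'
from h import *
import pickle
a,b=pickle.load(open('ab.pkl','rb'))
go(561,115,330,0)
print(px2w(a,np.array([(140+335/4,160+85/4),(140+375/4,160+85/4),(140+375/4,160+267/4),(140+335/4,160+267/4)]),8).round(0)[:,:2].tolist())
print('plate hole',px2w(a,[(420*.7,290*.7)],12))
# plate mask
h=cv2.cvtColor(a['pixels'],cv2.COLOR_BGR2HSV)
pl=((h[...,0]<32)&(h[...,1]>30)&(h[...,2]>60)).astype(np.uint8);pl[:170]=0;pl[240:]=0;pl[:,:250]=0;pl[:,340:]=0
ys,xs=np.nonzero(pl);print(xs.min(),xs.max(),ys.min(),ys.max(),len(xs));print(locate(a,pl,(294,203),60,0,12))
E
```

```text
t 0.8 pos [268.1 561.3 340.3] shift [ 13.5 293.7 445.7] turn [-0.09  0.6   0.3 ] F [-0.2  1.4 -0.8] w 88.1 q [ 1.11  0.32  1.51 -0.    1.33  1.11]
[[644.0, 187.0], [644.0, 154.0], [494.0, 154.0], [495.0, 186.0]]
plate hole [[570.8577553  -41.78414909  12.        ]]
276 312 185 220 1055
(array([573.18137773, -41.82357458]), 0.9673976945360586)
```

Emit:
carry_out:
  commands:
    - [0,0.034,0.051,0,0.1,0]
    - [0,0.034,0.051,0,0.1,0]
    - [0,0.034,0.051,0,0.1,0]
    - [0,0.034,0.051,0,0.1,0]
    - [0,0.034,0.051,0,0.1,0]
    - [0,0.034,0.051,0,0.1,0]
    - [0,0.034,0.051,0,0,0]
    - [0,0.034,0.051,0,0,0]

```text
t: 1.85
ee_pos: [542.5, 146.7, 339.9]
orientation: [1.206, 1.216, -1.209]
ft_force: [0.5, 0.9, 0.3]
width: 87.9
```

Run:
```python
from h import *
go(561,115,330,0)
a=snap('wrist','w1.png');import pickle;pickle.dump(a,open('w1.pkl','wb'))
```

```text
t 1.9 pos [542.5 146.7 339.9] shift [ 9.8 18.4 31.8] turn [ 0.2  -0.12  0.29] F [0.5 0.9 0.3] w 87.9 q [0.24 0.22 1.64 0.   1.29 0.24]
```

View pics/w1.png

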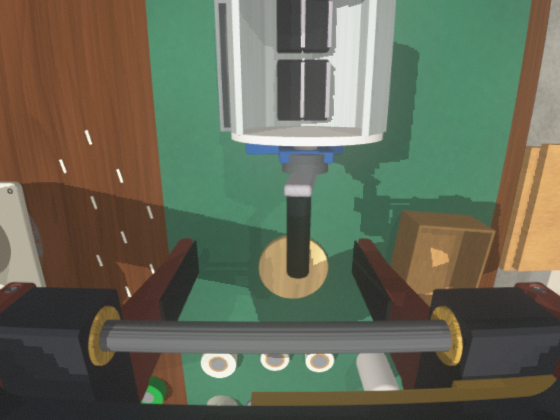

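The wrist view shows the handle between the fingers, from the collar at (298,190) to its free end at (298,275). The barrel and cutters are above it, and the plate is behind at (293,266).

Run:
```python
from h import *
import pickle
a=pickle.load(open('w1.pkl','rb'))
print(px2w(a,[(298,190),(298,196),(298,265),(298,276)],255).round(1)[:,:2].tolist())
print('post',px2w(a,[(281,155),(331,155)],215).round(1)[:,:2].tolist(), 'barrel face',px2w(a,[(232,135),(383,135)],200).round(1)[:,:2].tolist())
print('plate',px2w(a,[(293.5,266)],12).round(1))
```

```text
[[561.4, 162.4], [561.5, 157.4], [563.1, 95.2], [563.4, 84.3]]
post [[548.1, 184.4], [593.3, 184.6]] barrel face [[502.3, 200.7], [644.0, 201.6]]
plate [[574.1 -37.9  12. ]]
```

Emit:
carry_out:
  commands:
    - [0,0.02,0.035,0,0,0]
    - [0.05,0,0,0,0,0]
    - [0.05,0,0,0,0,0]

```text
t: 2.28
ee_pos: [569.8, 102.7, 240.6]
orientation: [1.215, 1.203, -1.21]
ft_force: [0.9, 0.4, -1.6]
width: 88.0
```

```bash
python3 -c "
from h import *
go(562.5,112,235.5,0)"
```

```text
t 2.3 pos [569.8 102.7 240.6] shift [ 5.1 -7.3 -9.3] turn [-0.31 -0.   -0.27] F [ 0.9  0.4 -1.6] w 88.0 q [ 0.16  0.33  1.72 -0.    1.08  0.16]
```

Emit:
carry_out:
  commands:
    - [0.005,-0.007,-0.009,-0.3,0,-0.3]
    - [0,0,0,0,0,0]

```text
t: 2.52
ee_pos: [560.2, 112.2, 233.0]
orientation: [1.205, 1.214, -1.216]
ft_force: [0.2, -0.3, -0.3]
width: 87.6
```

Emit:
carry_out:
  commands:
    - [0,0,0,0,0,0]
    - [0,0,0,0,0,0]
    - [0,0,0,0,0,0]
    - [0,0,0,0,0,0]
    - [0,0,0,0,0,0]
    - [0,0,0,0,0,0]
  grip: 1

```text
t: 3.28
ee_pos: [562.8, 113.4, 238.6]
orientation: [1.209, 1.21, -1.208]
ft_force: [0.4, -0.4, 0.7]
width: 31.2
```

Emit:
carry_out:
  commands:
    - [0.002,0,0,0,0,0]
    - [0,0,0,0,0,0]
    - [0,0,0,0,0,0]

```text
t: 3.65
ee_pos: [562.3, 113.4, 236.2]
orientation: [1.208, 1.21, -1.209]
ft_force: [-1.6, 0.2, 2.0]
width: 19.3
```

Emit:
carry_out:
  commands:
    - [0,0.011,0,0,0,0]
    - [0.002,0.011,0,0,0,0]
    - [0.004,0.01,0,0,0,0]
    - [0.006,0.009,0,0,0,0]
    - [0.008,0.008,0,0,0,0]

```text
t: 4.28
ee_pos: [611.7, 113.9, 218.8]
orientation: [1.208, 1.212, -1.209]
ft_force: [-4.3, 0.1, 3.8]
width: 19.3
```

```bash
python3 -c "
from h import *
go(None,0,0,0)"
```

```text
t 4.3 pos [611.7 113.9 218.8] turn [ 0.09 -0.06  0.12] F [-4.3  0.1  3.8] w 19.3 q [0.16 0.42 1.64 0.   1.08 0.16]
```

Emit:
carry_out:
  commands:
    - [0.009,0.0065,0,0,0,0]
    - [0.01,0.0045,0,0,0,0]
    - [0.0105,0.0025,0,0,0,0]
    - [0.011,0.0005,0,0,0,0]
    - [0.011,-0.002,0,0,0,0]

```text
t: 4.9
ee_pos: [623.8, 114.0, 166.5]
orientation: [1.206, 1.214, -1.211]
ft_force: [-5.8, -0.7, 9.6]
width: 19.3
```

```bash
python3 -c "
from h import *
go(None,0,0,0)"
```

```text
t 4.9 pos [623.8 114.  166.5] turn [ 0.09 -0.06  0.28] F [-5.8 -0.7  9.6] w 19.3 q [0.16 0.5  1.65 0.   1.   0.16]
```

Emit:
carry_out:
  commands:
    - [0.0105,-0.004,0,0,0,0]
    - [0.0095,-0.006,0,0,0,0]
    - [0.008,-0.0075,0,0,0,0]
    - [0.0065,-0.009,0,0,0,0]
    - [0.0045,-0.01,0,0,0,0]

```text
t: 5.52
ee_pos: [589.7, 113.7, 130.1]
orientation: [1.209, 1.21, -1.206]
ft_force: [2.5, -1.5, 8.4]
width: 19.4
```

```bash
python3 -c "
from h import *
go(None,0,0,0)"
```

```text
t 5.5 pos [589.7 113.7 130.1] turn [ 0.12 -0.05 -0.09] F [ 2.5 -1.5  8.4] w 19.4 q [0.17 0.5  1.75 0.   0.89 0.17]
```

Emit:
carry_out:
  commands:
    - [0.003,-0.01,0,0,0,0]
    - [0.001,-0.01,0,0,0,0]
    - [0,-0.001,0,0,0,0]
    - [0,0,0,0,0,0]
    - [0,0,0,0,0,0]
    - [0,0,0,0,0,0]

```text
t: 6.28
ee_pos: [572.6, 113.5, 126.8]
orientation: [1.213, 1.203, -1.2]
ft_force: [-0.7, -0.9, 4.4]
width: 19.3
```

```bash
python3 -c "
from h import *
go(None,0,0,0)
a=snap('side');cv2.imwrite('pics/s2.png',cv2.resize(a['pixels'][100:250,200:350],(600,600)))"
```

```text
t 6.3 pos [572.6 113.5 126.8] turn [ 0.12 -0.06 -0.58] F [-0.7 -0.9  4.4] w 19.3 q [ 0.18  0.48  1.79 -0.    0.85  0.17]
```

View pics/s2.png

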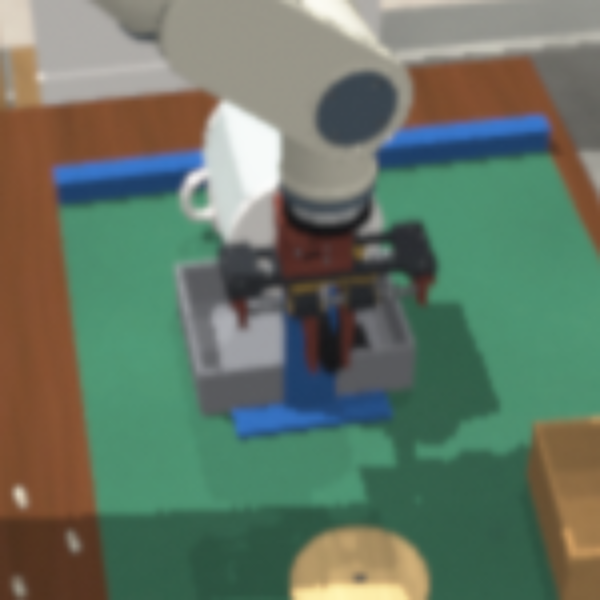

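The side crop shows the barrel inverted and a dark cutter in the tray at (365,335). I'll rock it a little and let things settle before turning back.

Emit:
carry_out:
  commands:
    - [0,-0.009,0,0,0,0]
    - [0,0,0,0,0,0]
    - [0,0,0,0,0,0]
    - [0,0,0,0,0,0]
    - [0,0.006,0,0,0,0]
    - [0,0,0,0,0,0]
    - [0,0,0,0,0,0]
    - [0,0,0,0,0,0]

```text
t: 7.32
ee_pos: [569.2, 113.5, 126.9]
orientation: [1.214, 1.203, -1.199]
ft_force: [-1.6, -0.0, 2.8]
width: 19.6
```

```bash
python3 -c "
from h import *
go(None,0,0,0)"
```

```text
t 7.3 pos [569.2 113.5 126.9] turn [ 0.12 -0.06 -0.64] F [-1.6 -0.   2.8] w 19.6 q [ 0.18  0.48  1.8  -0.    0.85  0.18]
```

Emit:
carry_out:
  commands:
    - [-0.001,0.011,0,0,0,-0.3]
    - [-0.003,0.0105,0,0,0,-0.3]
    - [-0.0055,0.0095,0,0,0,0]
    - [-0.007,0.0085,0,0,0,0]
    - [-0.0085,0.007,0,0,0,0]

```text
t: 7.95
ee_pos: [614.2, 113.9, 148.3]
orientation: [1.204, 1.218, -1.214]
ft_force: [0.7, 2.2, -7.2]
width: 19.1
```

```bash
python3 -c "
from h import *
go(None,0,0,0)"
```

```text
t 8.0 pos [614.2 113.9 148.3] turn [ 0.12 -0.05  0.54] F [ 0.7  2.2 -7.2] w 19.1 q [0.16 0.52 1.67 0.   0.96 0.16]
```

Emit:
carry_out:
  commands:
    - [-0.0095,0.0055,0,0,0,0]
    - [-0.0105,0.0035,0,0,0,0]
    - [-0.011,0.0015,0,0,0,0]
    - [-0.011,-0.0005,0,0,0,0]
    - [-0.0105,-0.003,0,0,0,0]

```text
t: 8.57
ee_pos: [620.6, 113.9, 205.7]
orientation: [1.202, 1.22, -1.217]
ft_force: [-0.3, 0.1, -4.4]
width: 19.9
```

```bash
python3 -c "
from h import *
go(None,0,0,0)"
```

```text
t 8.6 pos [620.6 113.9 205.7] turn [ 0.11 -0.06  0.74] F [-0.3  0.1 -4.4] w 19.9 q [0.16 0.46 1.62 0.   1.08 0.16]
```

Emit:
carry_out:
  commands:
    - [-0.0095,-0.006,0,0,0,0.3]
    - [-0.008,-0.0075,0,0,0,0.3]
    - [-0.0065,-0.009,0,0,0,0]
    - [-0.0045,-0.01,0,0,0,0]
    - [-0.0025,-0.01,0,0,0,0]

```text
t: 9.2
ee_pos: [584.8, 113.5, 245.2]
orientation: [1.22, 1.195, -1.19]
ft_force: [4.4, 0.9, -0.6]
width: 19.5
```

```bash
python3 -c "
from h import *
go(570,113.5,236,0)"
```

```text
t 9.2 pos [584.8 113.5 245.2] shift [  8.9 -15.    0. ] turn [ 0.11 -0.12 -1.28] F [ 4.4  0.9 -0.6] w 19.5 q [ 0.17  0.35  1.69 -0.    1.08  0.17]
```

Emit:
carry_out:
  commands:
    - [0.004,-0.005,0,0,0,-0.6]
    - [0.002,-0.007,0,0,0,-0.6]
    - [0,-0.003,0,0,0,0]
    - [0,0,0,0,0,0]

```text
t: 9.7
ee_pos: [575.2, 113.4, 246.8]
orientation: [1.219, 1.198, -1.191]
ft_force: [3.6, 0.5, 0.3]
width: 19.0
```

```bash
python3 -c "
from h import *
go(570,113.5,236,0)
a=snap('top');A=a['pixels'];cv2.imwrite('pics/t2.png',cv2.resize(A[140:280,110:310],(800,560)))
s=snap('side');import pickle;pickle.dump((a,s),open('t2.pkl','wb'))"
```

```text
t 9.7 pos [575.2 113.4 246.8] shift [10.7 -5.4 -0. ] turn [ 0.14 -0.18 -1.17] F [3.6 0.5 0.3] w 19.0 q [ 0.17  0.33  1.71 -0.    1.08  0.17]
```

View pics/t2.png

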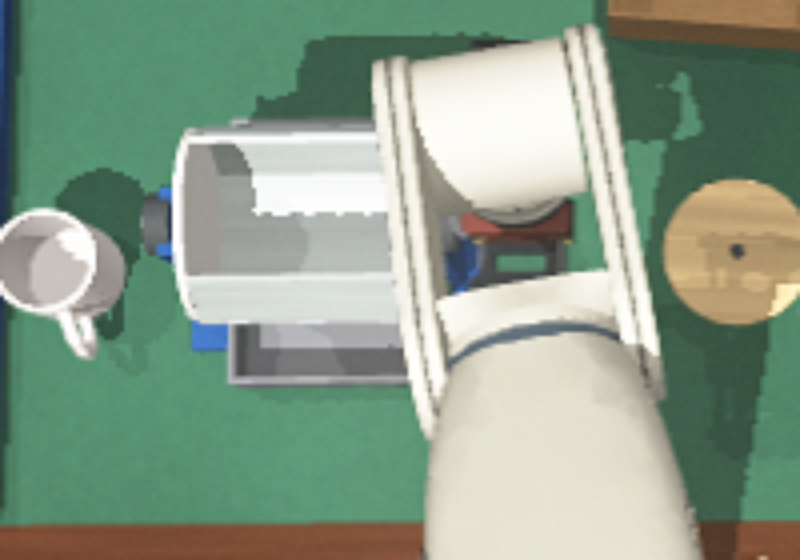

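The barrel is empty and its port is nearly up (about 0.1 rad). I'll nudge 4 mm more, then release and rise.

Emit:
carry_out:
  commands:
    - [0,-0.006,0,0,0,-0.5]
    - [0,-0.002,0,0,0,-0.5]
    - [0,0,0,0,0,0]

```text
t: 10.18
ee_pos: [567.2, 113.4, 246.8]
orientation: [1.21, 1.211, -1.205]
ft_force: [4.0, -0.2, 3.9]
width: 19.7
```

Emit:
carry_out:
  commands:
    - [0,0,0,0,0,0]
    - [0,0,0,0,0,0]
    - [0,0,0,0,0,0]
    - [0,0,0,0,0,0]
    - [-0.03,0,0,0,0,0]
    - [-0.05,0,0,0,0,0]
    - [-0.02,0,0,0,0,0]
  grip: 0

```text
t: 11.05
ee_pos: [562.7, 112.6, 344.3]
orientation: [1.202, 1.221, -1.217]
ft_force: [-0.7, 0.4, 0.4]
width: 85.4
```

```bash
python3 -c "
from h import *
go(432.7,-242.6,200,-90)"
```

```text
t 11.1 pos [562.7 112.6 344.3] shift [ 145.8 -128.8  355. ] turn [90.13  0.57  0.64] F [-0.7  0.4  0.4] w 85.4 q [0.18 0.24 1.61 0.   1.31 0.17]
```

Emit:
carry_out:
  commands:
    - [0,0,0.01,10.7,0,0]
    - [0,0,0.01,10.7,0,0]
    - [0,0,0.01,10.7,0,0]
    - [0,0,0,10.7,0,0]
    - [0,0,0,10.7,0,0]
    - [0,0,0,10.7,0,0]
    - [0,0,0,10.7,0,0]
    - [0,0,0,10.7,0,0]

```text
t: 12.05
ee_pos: [556.4, 82.6, 346.4]
orientation: [2.175, 0.076, -2.201]
ft_force: [-0.2, 0.2, 0.1]
width: 88.0
```

```bash
python3 -c "
from h import *
go(572,-42,320,-90)
a=snap('wrist','w3.png')
t=snap('top');import pickle;pickle.dump((a,t),open('w3.pkl','wb'))
w=white(t['pixels'])
for n,uv,r,z in [('wA',(571,276),34,24),('wB',(510,351),34,24),('wC',(573,352),34,24),('n1',(504,265),27,24),('n2',(503,302),27,24),('cap',(570,315),34,10)]:
    print(n,locate(t,w,np.array(uv)*.7,r,0,z))
"
```

```text
t 12.1 pos [556.4  82.6 346.4] shift [ 26.1 125.4  -7.4] turn [3.87 0.69 0.1 ] F [-0.2  0.2  0.1] w 88.0 q [0.12 0.22 1.63 0.   1.31 1.63]
wA (array([ 600.33505223, -381.50229196]), 0.9421920030554568)
wB (array([ 432.97612306, -242.34071877]), 0.9804804178389133)
wC (array([ 429.2689254 , -383.67290227]), 0.9648707606808102)
n1 (array([ 624.32045578, -231.62180392]), 0.8615846938548719)
n2 (array([ 537.97493254, -229.03428431]), 0.8163286828445577)
cap (array([ 514.36944737, -381.44838124]), 0.9418545417269134)
```

View pics/w3.png

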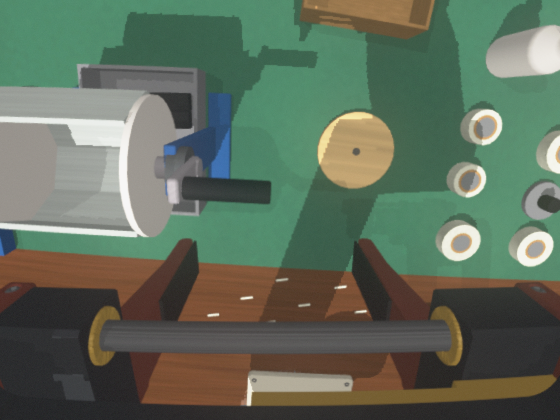

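Wrist view: the plate's centre hole is at (356,151), the rolls are at right (486,127), (466,180), (459,241) and (531,245), and the cap is at (545,200). Cutters are in the tray at (165,110). I'll cross-check the positions.

```bash
python3 -c "
from h import *
import pickle
a,t=pickle.load(open('w3.pkl','rb'))
print('hole',px2w(a,[(356,151.5)],12)[0])
h=cv2.cvtColor(t['pixels'],cv2.COLOR_BGR2HSV)
for im,uv in ((a,(356,151)),(t,(294,203))):
    h=cv2.cvtColor(im['pixels'],cv2.COLOR_BGR2HSV)
    pl=((h[...,0]<32)&(h[...,1]>30)&(h[...,2]>60)).astype(np.uint8)
    pl=cv2.morphologyEx(pl,cv2.MORPH_OPEN,np.ones((3,3)))
    print(locate(im,pl,uv,60,0,12))
w=white(a['pixels'])
for n,uv,r in [('n1',(482,127),27),('n2',(466,180),27),('wB',(459,241),34),('wC',(531,245),34)]: print(n,locate(a,w,uv,r,0,24))
print('cores top',px2w(a,[(486,126),(469,179),(462,241.5),(534,246)],24).round(1)[:,:2].tolist())
"
```

```text
hole [572.88044542 -43.18739188  12.        ]
(array([573.18413   , -42.93524531]), 0.984278300388626)
(array([572.2936989 , -53.61158119]), 0.7356743294034174)
n1 (array([ 627.19104148, -234.21784416]), 1.0149318358343429)
n2 (array([ 542.26686064, -230.44267344]), 1.015949628845502)
wB (array([ 433.83200069, -243.72486873]), 1.010562399717061)
wC (array([ 429.69424738, -385.20162155]), 1.010800774191428)
cores top [[628.8, -235.1], [544.9, -228.4], [436.4, -244.7], [435.3, -380.8]]
```

Emit:
carry_out:
  commands:
    - [0,0.045,0.014,3.9,0.5,0]
    - [0,0.06,0.025,0,0,0]
    - [0,0.06,0.025,0,0,0]
    - [0.02,0.06,0.025,0,0,0]
    - [0.03,0.05,0.025,0,0,0]
    - [0,0.04,0.02,0,0,0]

```text
t: 12.9
ee_pos: [433.2, -229.6, 298.3]
orientation: [2.203, 0.043, -2.203]
ft_force: [0.0, 0.2, -0.2]
width: 87.7
```

```bash
python3 -c "
from h import *
go(432.8,-242.5,100,-90)"
```

```text
t 12.9 pos [ 433.2 -229.6  298.3] shift [198.3  13.1   0.8] turn [2.17 0.01 0.08] F [ 0.   0.2 -0.2] w 87.7 q [-0.51  0.13  1.84  0.    1.17  1.02]
```

Emit:
carry_out:
  commands:
    - [0.05,0.013,0,2.2,0,0]
    - [0.06,0,0,0,0,0]
    - [0.06,0,0,0,0,0]
    - [0.05,0,0,0,0,0]
    - [0.03,0,0,0,0,0]

```text
t: 13.52
ee_pos: [436.1, -249.1, 45.3]
orientation: [2.221, 0.012, -2.201]
ft_force: [-0.4, -0.4, -0.5]
width: 87.9
```

```bash
python3 -c "
from h import *
go(433.5,-243,4,-90)"
```

```text
t 13.5 pos [ 436.1 -249.1   45.3] shift [41.2 -6.4  2.9] turn [ 0.91 -0.53 -0.28] F [-0.4 -0.4 -0.5] w 87.9 q [-0.54  0.53  2.    0.    0.6   1.01]
```

Emit:
carry_out:
  commands:
    - [0,-0.0065,0.003,0.9,-0.5,-0.3]
    - [0.02,0,0,0,0,0]
    - [0.014,0,0,0,0,0]
    - [0,0,0,0,0,0]

```text
t: 14.02
ee_pos: [433.1, -241.8, 11.5]
orientation: [2.217, 0.01, -2.22]
ft_force: [0.7, 0.1, 0.3]
width: 87.3
```

```bash
python3 -c "
from h import *
go(433.5,-243,4,-90)"
```

```text
t 14.0 pos [ 433.1 -241.8   11.5] shift [ 7.5  1.2 -0.4] turn [0.42 0.07 0.09] F [0.7 0.1 0.3] w 87.3 q [-0.53  0.6   2.01  0.    0.54  1.03]
```

Down 7 mm and close.

Emit:
carry_out:
  commands:
    - [0.007,0.001,0,0.4,0,0]
    - [0,0,0,0,0,0]

```text
t: 14.28
ee_pos: [434.2, -243.4, 5.7]
orientation: [2.222, 0.001, -2.22]
ft_force: [-0.5, 0.9, 0.3]
width: 88.1
```

Emit:
carry_out:
  commands:
    - [0,0,0,0,0,0]
    - [0,0,0,0,0,0]
    - [0,0,0,0,0,0]
    - [0,0,0,0,0,0]
    - [0,0,0,0,0,0]
  grip: 1

```text
t: 14.9
ee_pos: [434.5, -243.7, 6.4]
orientation: [2.223, 0.001, -2.219]
ft_force: [-0.1, 0.1, -0.2]
width: 67.4
```

Emit:
carry_out:
  commands:
    - [-0.02,0,0,0,0,0]
    - [-0.04,0,0,0,0,0]
    - [-0.03,0,0,0,0,0]
    - [0,0,0,0,0,0]

```text
t: 15.4
ee_pos: [433.5, -243.2, 97.7]
orientation: [-2.221, -0.002, 2.222]
ft_force: [1.1, -0.0, -2.0]
width: 67.2
```

```bash
python3 -c "
from h import *
go(573,-43,90,-90)
a=snap('wrist','w4.png')"
```

```text
t 15.4 pos [ 433.5 -243.2   97.7] shift [   7.9 -200.1 -139.6] turn [0.04 0.03 0.06] F [ 1.1 -0.  -2. ] w 67.2 q [-0.54  0.43  1.99  0.    0.72  1.03]
```

View pics/w4.png

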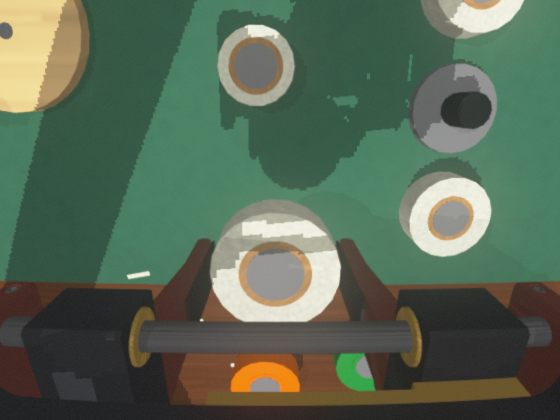

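Roll wB is held between the fingers, core at (275,272).

```bash
cat >> h.py <<'E'
def held(uv,dz,f=None):
    im=snap('wrist',f);o=ctrl.get_obs();p=px2w(im,[uv],o['ee_pos'][2]+dz)[0]
    print('held offset from TCP',(p-o['ee_pos'])[:2].round(1))
E
python3 -c "
from h import *
held((275,272.5),17.6)
held((275,262),17.6)"
```

```text
held offset from TCP [ 1.1 -1. ]
held offset from TCP [ 7.1 -0.8]
```

Emit:
carry_out:
  commands:
    - [-0.01,-0.05,-0.035,0,0,0]
    - [0,-0.05,-0.035,0,0,0]
    - [0,-0.05,-0.035,0,0,0]
    - [0,-0.04,-0.025,0,0,0]
    - [0,0,0,0,0,0]

```text
t: 16.18
ee_pos: [562.1, -47.1, 97.1]
orientation: [-2.199, -0.003, 2.234]
ft_force: [-0.2, -0.7, -2.5]
width: 67.1
```

```bash
python3 -c "
from h import *
go(573,-43,20,-90)"
```

```text
t 16.2 pos [562.1 -47.1  97.1] shift [ 77.   -3.7 -12.1] turn [-0.21  0.89  0.36] F [-0.2 -0.7 -2.5] w 67.1 q [-0.11  0.52  1.83  0.01  0.81  1.46]
```

Emit:
carry_out:
  commands:
    - [0,-0.004,-0.011,0,0.9,0.3]
    - [0.03,0,0,0,0,0]
    - [0.025,0,0,0,0,0]
    - [0,0,0,0,0,0]

```text
t: 16.68
ee_pos: [571.3, -45.7, 37.6]
orientation: [-2.215, 0.008, 2.221]
ft_force: [-0.4, -0.3, -1.7]
width: 67.3
```

```bash
python3 -c "
from h import *
go(572,-43,19,-90)"
```

```text
t 16.7 pos [571.3 -45.7  37.6] shift [18.6 -2.7 -0.7] turn [-0.4   0.15  0.02] F [-0.4 -0.3 -1.7] w 67.3 q [-0.1   0.62  1.84  0.    0.69  1.48]
```

Emit:
carry_out:
  commands:
    - [0.008,-0.003,-0.001,-0.4,0,0]
    - [0.007,0,0,0,0,0]
    - [0.002,0,0,0,0,0]
    - [0,0,0,0,0,0]

```text
t: 17.18
ee_pos: [573.4, -43.9, 21.3]
orientation: [-2.221, 0.002, 2.221]
ft_force: [-0.5, 0.6, -1.2]
width: 67.6
```

```bash
python3 -c "
from h import *
go(572,-43,19,-90)"
```

```text
t 17.2 pos [573.4 -43.9  21.3] shift [ 2.3 -0.9  1.5] turn [-0.09 -0.01 -0.01] F [-0.5  0.6 -1.2] w 67.6 q [-0.1   0.65  1.84 -0.    0.66  1.48]
```

Emit:
carry_out:
  commands:
    - [0.0025,-0.001,0.001,0,0,0]
    - [0,0,0,0,0,0]

```text
t: 17.42
ee_pos: [572.8, -42.8, 19.2]
orientation: [-2.222, 0.002, 2.22]
ft_force: [-0.1, -0.1, -1.5]
width: 67.7
```

Emit:
carry_out:
  commands:
    - [0,0,0,0,0,0]
    - [0,0,0,0,0,0]
    - [0,0,0,0,0,0]
    - [-0.02,0,0,0,0,0]
    - [-0.05,0,0,0,0,0]
    - [-0.06,0,0,0,0,0]
    - [-0.02,0,0,0,0,0]
  grip: 0

```text
t: 18.3
ee_pos: [572.5, -42.7, 176.5]
orientation: [-2.222, 0.002, 2.22]
ft_force: [0.2, -0.1, -0.8]
width: 87.8
```

```bash
python3 -c "
from h import *
go(429.5,-384,100,-90)
a=snap('wrist','w5.png');h=hullmask(a,573,-43,60,0,12);h2=hullmask(a,573,-43,34,12,36)
i=a['pixels'].copy();cv2.polylines(i,[h.astype(int),h2.astype(int)],1,(0,0,255));cv2.imwrite('pics/w5.png',i)
print(locate(a,white(a['pixels']),w2px(a,[573,-43,36])[0],34,12,36))"
```

```text
t 18.3 pos [572.5 -42.7 176.5] shift [ 76.5 341.5 142.7] turn [-0.08 -0.06 -0.01] F [ 0.2 -0.1 -0.8] w 87.8 q [-0.1   0.41  1.78 -0.    0.95  1.48]
(array([572.47894961, -43.50063295]), 0.9595265480189197)
```

View pics/w5.png

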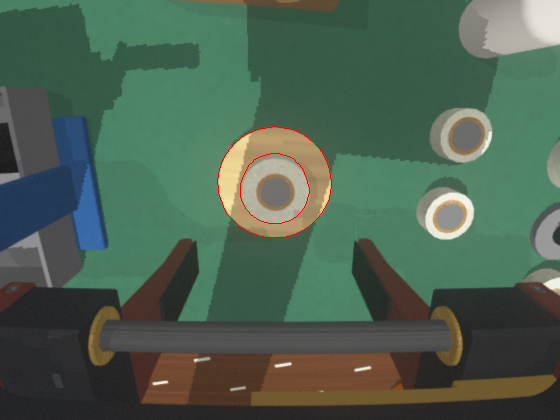

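Roll 1 sits concentric in the overlay (measured 572.5,-43.5). Next is wC at (429.5,-384.5).

Emit:
carry_out:
  commands:
    - [0,0.055,0.023,0,0,0]
    - [0,0.057,0.024,0,0,0]
    - [0,0.057,0.024,0,0,0]
    - [0,0.057,0.024,0,0,0]
    - [0.02,0.055,0.023,0,0,0]
    - [0.04,0.045,0.018,0,0,0]
    - [0.04,0,0,0,0,0]
    - [0,0,0,0,0,0]

```text
t: 19.35
ee_pos: [437.7, -376.2, 82.9]
orientation: [2.233, -0.005, -2.203]
ft_force: [-0.1, -0.3, -0.2]
width: 87.5
```

```bash
python3 -c "
from h import *
go(429.5,-384.5,5,-90)
t=snap('top')
w=white(t['pixels'])
for n,uv,r,z in [('wA',(571,276),34,24),('n1',(504,265),27,24),('n2',(503,302),27,24),('cap',(570,315),34,10)]:
    print(n,locate(t,w,np.array(uv)*.7,r,0,z))
"
```

```text
t 19.4 pos [ 437.7 -376.2   82.9] shift [77.8  7.9  9.3] turn [ 0.06 -0.78 -0.31] F [-0.1 -0.3 -0.2] w 87.5 q [-0.73  0.54  1.83  0.01  0.76  0.83]
wA (array([ 599.60590957, -381.31309116]), 0.9254083227893118)
n1 (array([ 537.97493254, -229.03428431]), 0.8163286828445577)
n2 (array([ 537.97493254, -229.03428431]), 0.8163286828445577)
cap (array([ 513.97471063, -381.38513761]), 0.9528628601388527)
```

Emit:
carry_out:
  commands:
    - [0.02,0.008,0.009,0,-0.8,-0.3]
    - [0.02,0,0,0,0,0]
    - [0.015,0,0,0,0,0]
    - [0,0,0,0,0,0]

```text
t: 19.9
ee_pos: [432.4, -386.0, 29.4]
orientation: [2.222, -0.001, -2.211]
ft_force: [-0.1, -0.7, 0.7]
width: 87.6
```

```bash
python3 -c "
from h import *
go(429.5,-384.5,5,-90)
a=snap('wrist')
print(locate(a,white(a['pixels']),w2px(a,[429.5,-384.5,24])[0],34,0,24))
"
```

```text
t 19.9 pos [ 432.4 -386.    29.4] shift [24.4 -1.6  3. ] turn [ 0.25 -0.28 -0.32] F [-0.1 -0.7  0.7] w 87.6 q [-0.75  0.64  1.83 -0.    0.67  0.82]
(array([ 430.90484262, -385.30458035]), 1.0209364301640846)
```

Emit:
carry_out:
  commands:
    - [0.008,-0.001,0.002,0,-0.3,-0.3]
    - [0.008,0,0,0,0,0]
    - [0.006,0,0,0,0,0]
    - [0,0,0,0,0,0]

```text
t: 20.45
ee_pos: [431.4, -385.5, 7.4]
orientation: [2.219, 0.003, -2.217]
ft_force: [0.4, -0.7, 0.0]
width: 87.9
```

Emit:
carry_out:
  commands:
    - [0,0,0,0,0,0]
    - [0,0,0,0,0,0]
    - [0,0,0,0,0,0]
    - [0,0,0,0,0,0]
    - [0,0,0,0,0,0]
    - [0,0,0,0,0,0]
  grip: 1

```text
t: 21.2
ee_pos: [431.5, -385.7, 7.8]
orientation: [2.22, 0.003, -2.216]
ft_force: [0.3, -0.0, -1.5]
width: 67.5
```

Emit:
carry_out:
  commands:
    - [-0.03,0,0,0,0,0]
    - [-0.06,-0.01,0,0,0,0]
    - [-0.03,-0.052,-0.022,0,0,0]
    - [0,-0.057,-0.023,0,0,0]
    - [0,-0.057,-0.023,0,0,0]
    - [0,-0.057,-0.023,0,0,0]
    - [0,-0.055,-0.023,0,0,0]
    - [0,-0.04,-0.018,0,0,0]

```text
t: 22.2
ee_pos: [566.2, -52.4, 132.2]
orientation: [2.229, -0.006, -2.214]
ft_force: [1.1, -0.5, -1.5]
width: 67.5
```

Emit:
carry_out:
  commands:
    - [0,0,0,0,0,0]
    - [0,0,0,0,0,0]

```text
t: 22.45
ee_pos: [566.7, -49.8, 132.1]
orientation: [2.227, -0.001, -2.211]
ft_force: [-0.2, 0.1, -1.6]
width: 67.3
```

```bash
cat >> h.py <<'E'
def heldauto(r,zb,zt):
    "held roll centre relative to TCP from the core's grey ellipse: core is a hole-shaped contour near predicted centre"
    im=snap('wrist');o=ctrl.get_obs();x,y,z=o['ee_pos']
    w=white(im['pixels']);p,k=locate(im,w,w2px(im,[x,y,z+zt])[0],r,z+zb,z+zt)
    print('held offset',(p-o['ee_pos'][:2]).round(1),'fill %.2f'%k)
    return im
E
python3 -c "
from h import *
go(573,-43,43.5,-90)
heldauto(34,-7.5,16.5)
cv2.imwrite('pics/w6.png',snap('wrist')['pixels'][150:330,150:400])"
```

```text
t 22.4 pos [566.7 -49.8 132.1] shift [88.6 -7.  -5.6] turn [ 0.13 -0.4  -0.16] F [-0.2  0.1 -1.6] w 67.3 q [-0.11  0.46  1.82 -0.    0.85  1.46]
held offset [-10.2   1.2] fill 2.56
```

View pics/w6.png

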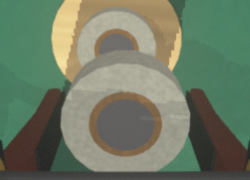

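The held roll's core is at about (275,273), the same as before, so its offset is about 1 mm.

Emit:
carry_out:
  commands:
    - [0.03,-0.007,-0.005,0,-0.4,0]
    - [0.025,0,0,0,0,0]
    - [0.012,0,0,0,0,0]
    - [0,0,0,0,0,0]

```text
t: 23.05
ee_pos: [571.6, -48.5, 64.5]
orientation: [-2.221, 0.01, 2.218]
ft_force: [0.5, 0.2, -1.1]
width: 67.0
```

```bash
python3 -c "
from h import *
go(572,-43,44,-90)"
```

```text
t 23.1 pos [571.6 -48.5  64.5] shift [20.4 -5.5 -0.4] turn [-0.36 -0.08 -0.18] F [ 0.5  0.2 -1.1] w 67.0 q [-0.1   0.57  1.83 -0.    0.73  1.48]
```

Emit:
carry_out:
  commands:
    - [0,-0.0055,0,-0.3,0,-0.2]
    - [0.009,0,0,0,0,0]
    - [0.006,0,0,0,0,0]
    - [0,0,0,0,0,0]

```text
t: 23.55
ee_pos: [572.9, -43.2, 50.6]
orientation: [-2.226, 0.001, 2.215]
ft_force: [-0.5, 0.2, -1.4]
width: 67.6
```

```bash
python3 -c "
from h import *
go(572,-43,44,-90)"
```

```text
t 23.6 pos [572.9 -43.2  50.6] shift [ 6.6 -0.2  1. ] turn [-0.08 -0.27  0.01] F [-0.5  0.2 -1.4] w 67.6 q [-0.1   0.6   1.84  0.    0.7   1.48]
```

Emit:
carry_out:
  commands:
    - [0.005,0,0.0005,0,-0.2,0]
    - [0.0015,0,0,0,0,0]
    - [0,0,0,0,0,0]

```text
t: 23.92
ee_pos: [572.6, -43.1, 43.8]
orientation: [-2.222, 0.001, 2.219]
ft_force: [-0.6, 0.9, -1.5]
width: 67.5
```

Emit:
carry_out:
  commands:
    - [0,0,0,0,0,0]
    - [0,0,0,0,0,0]
    - [0,0,0,0,0,0]
    - [-0.02,0,0,0,0,0]
    - [-0.05,0,0,0,0,0]
    - [-0.06,0,0,0,0,0]
  grip: 0

```text
t: 24.68
ee_pos: [570.2, -43.0, 175.8]
orientation: [-2.214, 0.0, 2.227]
ft_force: [-0.4, -0.5, 0.4]
width: 87.7
```

```bash
python3 -c "
from h import *
go(600,-382,100,-90)
a=snap('wrist');print(locate(a,white(a['pixels']),w2px(a,[573,-43,60])[0],34,12,60))"
```

```text
t 24.7 pos [570.2 -43.  175.8] shift [ 75.3 339.  -30.7] turn [-0.07  0.34  0.05] F [-0.4 -0.5  0.4] w 87.7 q [-0.1   0.41  1.78  0.    0.96  1.48]
(array([571.90048592, -43.54701954]), 0.9751815420258898)
```

Two wide rolls are stacked, pile centre (571.9,-43.5). Now wA.

Emit:
carry_out:
  commands:
    - [0,0.055,-0.005,0,0.3,0]
    - [0,0.06,-0.005,0,0,0]
    - [0,0.06,-0.005,0,0,0]
    - [0,0.06,-0.005,0,0,0]
    - [0.02,0.055,-0.005,0,0,0]
    - [0.04,0.043,-0.005,0,0,0]
    - [0.03,0,0,0,0,0]
    - [0,0,0,0,0,0]

```text
t: 25.72
ee_pos: [613.6, -389.5, 111.1]
orientation: [2.254, -0.009, -2.178]
ft_force: [-1.4, -1.3, -0.4]
width: 87.6
```

```bash
python3 -c "
from h import *
go(600.5,-382,5,-90)
a=snap('wrist')
print(locate(a,white(a['pixels']),w2px(a,[600,-382,24])[0],34,0,24))
"
```

```text
t 25.7 pos [ 613.6 -389.5  111.1] shift [105.5  -8.5  16.7] turn [ 0.07 -1.95 -0.53] F [-1.4 -1.3 -0.4] w 87.6 q [-0.59  0.68  1.47  0.01  0.96  0.98]
(array([ 600.74621763, -383.29431865]), 1.0145872092378911)
```

Target (600.5,-383).

Emit:
carry_out:
  commands:
    - [0.03,-0.006,0.009,0,-1.9,-0.5]
    - [0.03,0,0,0,0,0]
    - [0.02,0,0,0,0,0]
    - [0,0,0,0,0,0]

```text
t: 26.28
ee_pos: [608.6, -382.8, 34.0]
orientation: [2.222, 0.0, -2.212]
ft_force: [-0.3, -1.4, 0.3]
width: 87.4
```

```bash
python3 -c "
from h import *
go(600.5,-383,6,-90)"
```

```text
t 26.3 pos [ 608.6 -382.8   34. ] shift [28.   0.1  8.3] turn [ 0.27 -0.25 -0.26] F [-0.3 -1.4  0.3] w 87.4 q [-0.58  0.78  1.49 -0.    0.87  0.99]
```

Emit:
carry_out:
  commands:
    - [0.007,0,0.008,0.2,-0.2,-0.2]
    - [0.009,0,0,0,0,0]
    - [0.008,0,0,0,0,0]
    - [0,0,0,0,0,0]

```text
t: 26.78
ee_pos: [601.3, -383.4, 10.7]
orientation: [2.223, -0.001, -2.216]
ft_force: [0.1, -1.3, 0.5]
width: 87.8
```

```bash
python3 -c "
from h import *
go(600.5,-383,6,-90)"
```

```text
t 26.8 pos [ 601.3 -383.4   10.7] shift [ 4.7 -0.4  0.8] turn [ 0.07 -0.17 -0.14] F [ 0.1 -1.3  0.5] w 87.8 q [-0.58  0.8   1.51 -0.    0.83  0.99]
```

Emit:
carry_out:
  commands:
    - [0.0045,0,0.0005,0,-0.2,0]
    - [0,0,0,0,0,0]
    - [0,0,0,0,0,0]
    - [0,0,0,0,0,0]
    - [0,0,0,0,0,0]
    - [0,0,0,0,0,0]
    - [0,0,0,0,0,0]
  grip: 1

```text
t: 27.65
ee_pos: [601.3, -383.7, 6.5]
orientation: [2.22, -0.002, -2.219]
ft_force: [-0.1, -0.3, -0.8]
width: 67.8
```

Emit:
carry_out:
  commands:
    - [-0.03,0,0,0,0,0]
    - [-0.06,-0.01,0,0,0,0]
    - [-0.05,-0.05,0.005,0,0,0]
    - [0,-0.06,0.005,0,0,0]
    - [0,-0.06,0.005,0,0,0]
    - [0,-0.06,0.005,0,0,0]
    - [0,-0.05,0.005,0,0,0]
    - [0,-0.03,0,0,0,0]

```text
t: 28.65
ee_pos: [576.6, -62.5, 145.2]
orientation: [-2.225, 0.008, 2.217]
ft_force: [1.3, 0.1, -1.6]
width: 67.3
```

```bash
python3 -c "
from h import *
go(572,-43,67.5,-90)"
```

```text
t 28.6 pos [576.6 -62.5 145.2] shift [ 77.6 -19.7   4.9] turn [-0.23 -0.22 -0.16] F [ 1.3  0.1 -1.6] w 67.3 q [-0.13  0.46  1.79 -0.    0.89  1.45]
```

Emit:
carry_out:
  commands:
    - [0.01,-0.018,0.003,-0.2,-0.2,-0.2]
    - [0.03,-0.001,0,0,0,0]
    - [0.02,0,0,0,0,0]
    - [0,0,0,0,0,0]

```text
t: 29.15
ee_pos: [573.0, -41.1, 82.5]
orientation: [2.22, 0.005, -2.221]
ft_force: [0.3, 0.4, -1.4]
width: 67.7
```

```bash
python3 -c "
from h import *
go(573,-43,66.5,-90)
cv2.imwrite('pics/w7.png',snap('wrist')['pixels'][150:330,150:400])"
```

```text
t 29.1 pos [573.  -41.1  82.5] shift [16.   1.9 -0. ] turn [0.18 0.02 0.05] F [ 0.3  0.4 -1.4] w 67.7 q [-0.09  0.55  1.83  0.    0.77  1.47]
```

View pics/w7.png

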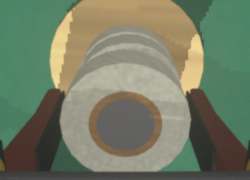

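The third roll is held with its core at crop (126,123), the same position as before, above the pile of two.

Emit:
carry_out:
  commands:
    - [0.007,0.002,0,0,0,0]
    - [0.006,0,0,0,0,0]
    - [0.002,0,0,0,0,0]
    - [0,0,0,0,0,0]

```text
t: 29.7
ee_pos: [574.9, -44.4, 69.1]
orientation: [2.225, 0.002, -2.216]
ft_force: [0.2, 0.6, -1.9]
width: 67.5
```

```bash
python3 -c "
from h import *
go(572.5,-43,66.5,-90)"
```

```text
t 29.7 pos [574.9 -44.4  69.1] shift [ 2.5 -1.5  2.4] turn [ 0.1  -0.23  0.03] F [ 0.2  0.6 -1.9] w 67.5 q [-0.1   0.57  1.83  0.    0.74  1.47]
```

Emit:
carry_out:
  commands:
    - [0.0025,-0.001,0.0025,0,-0.2,0]
    - [0,0,0,0,0,0]
    - [0,0,0,0,0,0]

```text
t: 30.08
ee_pos: [572.6, -43.3, 66.9]
orientation: [2.222, 0.002, -2.219]
ft_force: [-0.8, 0.3, -1.2]
width: 67.4
```

Emit:
carry_out:
  commands:
    - [0,0,0,0,0,0]
    - [0,0,0,0,0,0]
    - [0,0,0,0,0,0]
    - [-0.02,0,0,0,0,0]
    - [-0.05,0,0,0,0,0]
    - [-0.05,0,0,0,0,0]
  grip: 0

```text
t: 30.82
ee_pos: [570.0, -43.1, 186.2]
orientation: [2.213, 0.003, -2.229]
ft_force: [0.5, -0.3, 0.6]
width: 87.6
```

```bash
python3 -c "
from h import *
go(542,-230,100,-90)
a=snap('wrist','w8.png');print(locate(a,white(a['pixels']),w2px(a,[573,-43,84])[0],34,12,84))
for p in((542,-230),(627,-234)): print(locate(a,white(a['pixels']),w2px(a,[*p,24])[0],27,0,24))"
```

```text
t 30.8 pos [570.  -43.1 186.2] shift [ 86.2 186.9  27.8] turn [0.11 0.39 0.07] F [ 0.5 -0.3  0.6] w 87.6 q [-0.1   0.39  1.77  0.    0.98  1.47]
(array([571.70991083, -43.67766767]), 0.9888834407164655)
(array([ 542.32810897, -230.39114747]), 1.0034226687097403)
(array([ 627.22537781, -233.83542023]), 0.9980346296700875)
```

Pile of three fits (571.7,-43.7). n2 at (542.3,-230.4), n1 at (627.2,-233.8).

Emit:
carry_out:
  commands:
    - [0,0.055,0.007,0,0.4,0]
    - [0,0.06,0.008,0,0,0]
    - [0.01,0.045,0.007,0,0,0]
    - [0.05,0.02,0,0,0,0]
    - [0.05,0,0,0,0,0]
    - [0,0,0,0,0,0]

```text
t: 31.62
ee_pos: [557.6, -230.3, 85.3]
orientation: [2.243, -0.0, -2.193]
ft_force: [0.3, 0.3, 1.0]
width: 87.8
```

```bash
python3 -c "
from h import *
go(542.3,-230.4,6,-90)"
```

```text
t 31.6 pos [ 557.6 -230.3   85.3] shift [78.9 -0.3 17.1] turn [ 0.2  -1.28 -0.21] F [0.3 0.3 1. ] w 87.8 q [-0.41  0.57  1.77  0.01  0.78  1.15]
```

Emit:
carry_out:
  commands:
    - [0.02,0,0.015,0,-1.2,-0.2]
    - [0.02,0,0,0,0,0]
    - [0.015,0,0,0,0,0]
    - [0,0,0,0,0,0]

```text
t: 32.12
ee_pos: [544.8, -230.6, 30.4]
orientation: [2.223, 0.003, -2.212]
ft_force: [-0.4, 0.4, -0.1]
width: 87.7
```

```bash
python3 -c "
from h import *
go(542.3,-230.4,6,-90)
a=snap('wrist');print(locate(a,white(a['pixels']),w2px(a,[542,-230,24])[0],27,0,24))"
```

```text
t 32.1 pos [ 544.8 -230.6   30.4] shift [24.4 -0.3  2.6] turn [ 0.29 -0.29 -0.13] F [-0.4  0.4 -0.1] w 87.7 q [-0.42  0.65  1.8  -0.    0.69  1.15]
(array([ 542.81758516, -230.59144602]), 1.0181765089682304)
```

Emit:
carry_out:
  commands:
    - [0.008,0,0.002,0.2,-0.3,0]
    - [0.008,0,0,0,0,0]
    - [0.006,0,0,0,0,0]
    - [0,0,0,0,0,0]

```text
t: 32.67
ee_pos: [544.4, -231.2, 8.8]
orientation: [2.222, -0.002, -2.216]
ft_force: [0.0, -0.2, 0.0]
width: 87.8
```

Emit:
carry_out:
  commands:
    - [0,0,0,0,0,0]
    - [0,0,0,0,0,0]
    - [0,0,0,0,0,0]
    - [0,0,0,0,0,0]
    - [0,0,0,0,0,0]
    - [0,0,0,0,0,0]
    - [0,0,0,0,0,0]
  grip: 1

```text
t: 33.55
ee_pos: [544.7, -231.3, 9.3]
orientation: [2.222, -0.003, -2.215]
ft_force: [-0.9, 0.2, -0.1]
width: 53.4
```

Emit:
carry_out:
  commands:
    - [-0.05,0,0,0,0,0]
    - [-0.06,0,0,0,0,0]
    - [-0.05,0,0,0,0,0]
    - [0,-0.05,-0.008,0,0,0]
    - [0,-0.055,-0.009,0,0,0]
    - [0,-0.05,-0.008,0,0,0]
    - [0,-0.02,-0.004,0,0,0]
    - [0,0,0,0,0,0]

```text
t: 34.55
ee_pos: [574.1, -51.4, 174.3]
orientation: [2.226, -0.004, -2.214]
ft_force: [-0.3, 0.2, -1.2]
width: 53.1
```

```bash
python3 -c "
from h import *
go(572.5,-43,91,-90)"
```

```text
t 34.5 pos [574.1 -51.4 174.3] shift [83.2 -8.7  2.1] turn [-0.03 -0.3  -0.19] F [-0.3  0.2 -1.2] w 53.1 q [-0.11  0.41  1.78 -0.    0.95  1.46]
```

Emit:
carry_out:
  commands:
    - [0.03,-0.008,0.001,0,-0.3,-0.2]
    - [0.025,0,0,0,0,0]
    - [0.008,0,0,0,0,0]
    - [0,0,0,0,0,0]

```text
t: 35.05
ee_pos: [573.5, -46.7, 110.5]
orientation: [-2.222, 0.003, 2.219]
ft_force: [0.5, 0.3, -0.8]
width: 53.5
```

```bash
python3 -c "
from h import *
go(573.5,-43,93.5,-90)
cv2.imwrite('pics/w9.png',snap('wrist')['pixels'][150:330,150:400])"
```

```text
t 35.0 pos [573.5 -46.7 110.5] shift [17.  -3.7 -0. ] turn [-0.14 -0.06 -0.04] F [ 0.5  0.3 -0.8] w 53.5 q [-0.1   0.5   1.81 -0.    0.82  1.47]
```

View pics/w9.png

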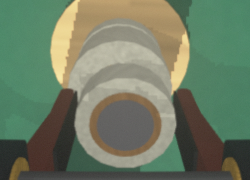

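The narrow roll is held with its core at full-frame (275,275), roughly centred on the TCP. I'll lower it.

Emit:
carry_out:
  commands:
    - [0.006,-0.004,0,-0.1,0,0]
    - [0.006,0,0,0,0,0]
    - [0.003,0,0,0,0,0]
    - [0,0,0,0,0,0]

```text
t: 35.6
ee_pos: [575.0, -43.0, 96.8]
orientation: [2.227, -0.002, -2.216]
ft_force: [0.7, 0.3, -1.6]
width: 53.3
```

```bash
python3 -c "
from h import *
go(573,-43,93.2,-90)"
```

```text
t 35.6 pos [575.  -43.   96.8] shift [3.6 0.  2. ] turn [-0.05 -0.29 -0.06] F [ 0.7  0.3 -1.6] w 53.3 q [-0.09  0.52  1.82 -0.    0.79  1.48]
```

Emit:
carry_out:
  commands:
    - [0.0035,0,0.002,0,-0.3,0]
    - [0,0,0,0,0,0]
    - [0,0,0,0,0,0]

```text
t: 35.98
ee_pos: [573.2, -43.0, 93.4]
orientation: [2.221, -0.002, -2.221]
ft_force: [-0.7, 0.3, -1.3]
width: 53.2
```

Emit:
carry_out:
  commands:
    - [0,0,0,0,0,0]
    - [0,0,0,0,0,0]
    - [0,0,0,0,0,0]
    - [0,0,0,0,0,0]
    - [-0.03,0,0,0,0,0]
    - [-0.05,0,0,0,0,0]
    - [-0.02,0,0,0,0,0]
  grip: 0

```text
t: 36.85
ee_pos: [571.9, -42.8, 194.2]
orientation: [-2.216, 0.002, 2.226]
ft_force: [-0.2, 0.1, -0.5]
width: 87.6
```

```bash
python3 -c "
from h import *
go(627.2,-233.8,100,-90)
a=snap('wrist','w10.png')
w=white(a['pixels'])
print(locate(a,w,w2px(a,[627,-234,24])[0],27,0,24))
i=a['pixels'].copy()
for r,z0,z1 in((34,12,84),(27,84,108)): cv2.polylines(i,[hullmask(a,572.5,-43,r,z0,z1).astype(int)],1,(0,0,255))
cv2.imwrite('pics/w10.png',i)
"
```

```text
t 36.9 pos [571.9 -42.8 194.2] shift [ 94.1 190.9 -55.9] turn [-0.05  0.26 -0.04] F [-0.2  0.1 -0.5] w 87.6 q [-0.09  0.39  1.77 -0.    1.    1.48]
(array([ 627.17787311, -233.87738481]), 0.9932582497210994)
```

View pics/w10.png

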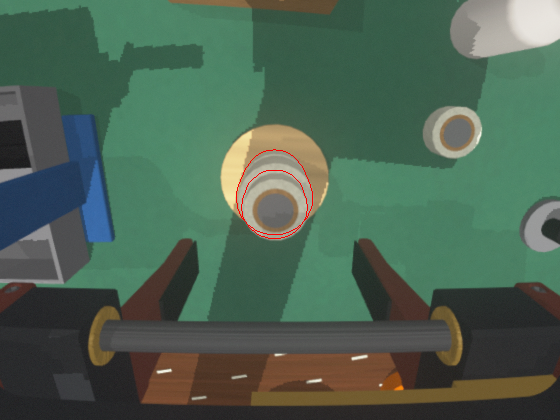

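The pile agrees with the model to about 2 mm: core at (275,211), overlay bottom edge 3 px high. Next is n1 at (627.2,-233.9).

Emit:
carry_out:
  commands:
    - [0,0.055,-0.014,0,0.3,0]
    - [0,0.058,-0.014,0,0,0]
    - [0.01,0.045,-0.014,0,0,0]
    - [0.05,0.02,-0.007,0,0,0]
    - [0.05,0,0,0,0,0]
    - [0,0,0,0,0,0]

```text
t: 37.65
ee_pos: [624.2, -226.4, 82.2]
orientation: [2.227, -0.001, -2.214]
ft_force: [-1.3, 0.7, -1.2]
width: 88.2
```

```bash
python3 -c "
from h import *
a=snap('wrist')
go(627.2,-233.9,8,-90)
print(locate(a,white(a['pixels']),w2px(a,[627,-234,24])[0],27,0,24))
t=snap('top');w=white(t['pixels']);g=w2px(t,[572.5,-43,108])[0];print(locate(t,w,g,27,84,108),g)
i=cv2.imread('pics/w10.png')
"
```

```text
t 37.7 pos [ 626.  -227.    84.8] shift [76.8  6.7 -0.4] turn [ 0.06 -0.58 -0.18] F [-0.4 -0.   0.5] w 87.6 q [-0.37  0.64  1.62  0.    0.87  1.2 ]
(array([ 627.90652404, -234.34948097]), 1.0297313823827725)
(array([559.49706866, -35.73835998]), 1.882786426041948) [296.03279666 198.43973605]
```

Emit:
carry_out:
  commands:
    - [0.02,0.007,0,0,-0.5,-0.2]
    - [0.02,0,0,0,0,0]
    - [0.015,0,0,0,0,0]
    - [0,0,0,0,0,0]

```text
t: 38.25
ee_pos: [630.9, -234.9, 33.1]
orientation: [2.23, -0.0, -2.206]
ft_force: [-0.2, -0.3, 0.7]
width: 88.0
```

```bash
python3 -c "
from h import *
go(627.5,-234,8,-90)"
```

```text
t 38.2 pos [ 630.9 -234.9   33.1] shift [25.  -1.   3.7] turn [ 0.16 -0.62 -0.19] F [-0.2 -0.3  0.7] w 88.0 q [-0.37  0.72  1.61  0.    0.8   1.19]
```

Emit:
carry_out:
  commands:
    - [0.008,-0.001,0.004,0.1,-0.6,-0.2]
    - [0.008,0,0,0,0,0]
    - [0.007,0,0,0,0,0]
    - [0,0,0,0,0,0]

```text
t: 38.75
ee_pos: [627.1, -233.8, 9.0]
orientation: [2.221, 0.002, -2.221]
ft_force: [0.2, -0.5, -0.1]
width: 87.6
```

Emit:
carry_out:
  commands:
    - [0,0,0,0,0,0]
    - [0,0,0,0,0,0]
    - [0,0,0,0,0,0]
    - [0,0,0,0,0,0]
    - [0,0,0,0,0,0]
    - [0,0,0,0,0,0]
    - [0,0,0,0,0,0]
  grip: 1

```text
t: 39.62
ee_pos: [627.7, -234.0, 9.8]
orientation: [2.222, 0.001, -2.219]
ft_force: [0.5, 0.3, -0.4]
width: 53.5
```

Emit:
carry_out:
  commands:
    - [-0.05,0,0,0,0,0]
    - [-0.06,0,0,0,0,0]
    - [-0.06,0,0,0,0,0]
    - [-0.01,-0.05,0.014,0,0,0]
    - [0,-0.055,0.014,0,0,0]
    - [0,-0.05,0.014,0,0,0]
    - [0,-0.025,0.008,0,0,0]
    - [0,0,0,0,0,0]

```text
t: 40.62
ee_pos: [575.8, -49.6, 195.6]
orientation: [-2.224, -0.0, 2.218]
ft_force: [-0.7, -0.6, -0.4]
width: 53.2
```

```bash
python3 -c "
from h import *
go(573,-43,117,-90)
print(px2w(snap('wrist'),[(275,273)],200)-0)"
```

```text
t 40.6 pos [575.8 -49.6 195.6] shift [78.6 -6.5  3. ] turn [-0.03 -0.15  0.05] F [-0.7 -0.6 -0.4] w 53.2 q [-0.11  0.39  1.76  0.    0.99  1.46]
[[568.91043079 -50.10662495 200.        ]]
```

Emit:
carry_out:
  commands:
    - [0.03,-0.006,0.003,0,0,0]
    - [0.025,0,0,0,0,0]
    - [0.006,0,0,0,0,0]
    - [0,0,0,0,0,0]

```text
t: 41.18
ee_pos: [576.2, -48.5, 134.1]
orientation: [-2.227, 0.006, 2.212]
ft_force: [0.8, -1.1, -1.2]
width: 53.3
```

```bash
python3 -c "
from h import *
go(573,-43,118,-90)"
```

```text
t 41.2 pos [576.2 -48.5 134.1] shift [16.1 -5.5  3.4] turn [-0.27 -0.37 -0.03] F [ 0.8 -1.1 -1.2] w 53.3 q [-0.1   0.47  1.8   0.    0.87  1.47]
```

Emit:
carry_out:
  commands:
    - [0,-0.0055,0.003,-0.3,-0.3,0]
    - [0.007,0,0,0,0,0]
    - [0.004,0,0,0,0,0]
    - [0,0,0,0,0,0]

```text
t: 41.68
ee_pos: [574.7, -43.4, 124.5]
orientation: [2.226, -0.001, -2.216]
ft_force: [0.8, -0.4, -0.9]
width: 53.1
```

```bash
python3 -c "
from h import *
go(573,-43,118,-90)"
```

```text
t 41.7 pos [574.7 -43.4 124.5] shift [ 6.5 -0.4  1.7] turn [ 0.02 -0.26 -0.06] F [ 0.8 -0.4 -0.9] w 53.1 q [-0.1   0.48  1.81 -0.    0.85  1.48]
```

Emit:
carry_out:
  commands:
    - [0.005,0,0.0015,0,-0.2,0]
    - [0.0015,0,0,0,0,0]
    - [0,0,0,0,0,0]

```text
t: 42.05
ee_pos: [573.2, -43.3, 117.8]
orientation: [2.222, -0.001, -2.219]
ft_force: [0.6, -0.2, 0.3]
width: 53.3
```

Emit:
carry_out:
  commands:
    - [0,0,0,0,0,0]
    - [0,0,0,0,0,0]
    - [0,0,0,0,0,0]
    - [0,0,0,0,0,0]
    - [-0.03,0,0,0,0,0]
    - [-0.05,0,0,0,0,0]
    - [-0.03,0,0,0,0,0]
  grip: 0

```text
t: 42.92
ee_pos: [571.6, -43.1, 228.3]
orientation: [2.216, -0.0, -2.226]
ft_force: [0.9, -0.3, -0.2]
width: 87.6
```

```bash
python3 -c "
from h import *
go(514.3,-381.5,100,-90)
a=snap('wrist')
cs=cv2.findContours(white(a['pixels']),cv2.RETR_CCOMP,cv2.CHAIN_APPROX_NONE)[0]
g=w2px(a,[573,-43,132])[0];print('pred',g)
for c in cs:
    if cv2.contourArea(c)>150:
        q,A=cen(cv2.convexHull(c))
        if np.hypot(*(q-g))<60: print(q.round(1),A,px2w(a,[q],132)[0].round(1))
i=a['pixels'].copy()
for r,z0,z1 in((34,12,84),(27,84,132)): cv2.polylines(i,[hullmask(a,573,-43,r,z0,z1).astype(int)],1,(0,0,255))
cv2.imwrite('pics/w11.png',cv2.resize(i[100:300,180:380],(600,600)))
"
```

```text
t 42.9 pos [571.6 -43.1 228.3] shift [128.7 338.3  56.9] turn [ 0.02  0.25 -0.03] F [ 0.9 -0.3 -0.2] w 87.6 q [-0.1   0.34  1.74 -0.    1.06  1.48]
pred [274.10139499 203.72832944]
[275.  203.7] 876.0 [573.  -43.8 132. ]
[274.9 190.7] 4616.5 [584.5 -43.7 132. ]
[275.  203.5] 1567.0 [573.2 -43.8 132. ]
```

View pics/w11.png

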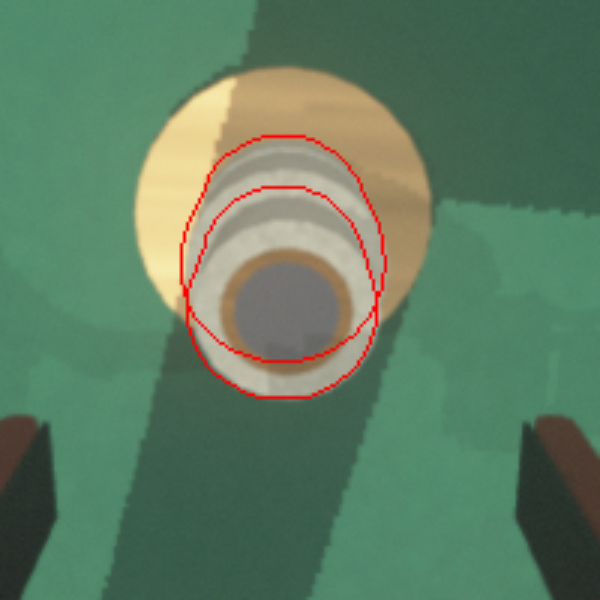

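The five-roll pile matches the overlay, with the top core at (573,-43.8). Now the cap, gripped by its knob.

Emit:
carry_out:
  commands:
    - [0,0.055,0.008,0,0.3,0]
    - [0,0.06,0.01,0,0,0]
    - [0,0.06,0.01,0,0,0]
    - [0,0.06,0.01,0,0,0]
    - [0.03,0.052,0.009,0,0,0]
    - [0.05,0.043,0.006,0,0,0]
    - [0.05,0,0,0,0,0]
    - [0,0,0,0,0,0]

```text
t: 43.98
ee_pos: [523.0, -381.3, 102.2]
orientation: [2.233, -0.001, -2.204]
ft_force: [-0.1, -0.6, 0.4]
width: 87.6
```

```bash
python3 -c "
from h import *
a=snap('wrist')
go(514.3,-382,16,-90)
print(locate(a,white(a['pixels']),w2px(a,[514,-382,10])[0],34,0,10))
h=cv2.cvtColor(a['pixels'],cv2.COLOR_BGR2GRAY);g=w2px(a,[514.3,-382,23])[0]
k=(h<60).astype(np.uint8);m=np.zeros_like(k);cv2.circle(m,tuple(int(v) for v in g),40,1,-1)
print(g,locate(a,k*m,g,13,10,36))"
```

```text
t 44.0 pos [ 524.7 -382.4  104.9] shift [88.7 -1.  11.9] turn [ 0.18 -0.97 -0.38] F [-0.3  0.4 -0.2] w 87.9 q [-0.65  0.59  1.66  0.01  0.87  0.91]
(array([ 514.43957533, -382.61766193]), 0.9813964690033896)
[274.77116628 223.63969323] (array([ 520.32782538, -383.36450522]), 0.45957556823515777)
```

Emit:
carry_out:
  commands:
    - [0.03,0,0.01,0.2,-1,-0.4]
    - [0.025,0,0,0,0,0]
    - [0.01,0,0,0,0,0]
    - [0,0,0,0,0,0]

```text
t: 44.52
ee_pos: [521.7, -384.8, 48.2]
orientation: [2.228, -0.006, -2.204]
ft_force: [0.9, 0.5, -0.6]
width: 87.7
```

```bash
python3 -c "
from h import *
go(514.4,-382.7,16,-90)"
```

```text
t 44.5 pos [ 521.7 -384.8   48.2] shift [32.1 -2.4  7.6] turn [ 0.16 -0.6  -0.47] F [ 0.9  0.5 -0.6] w 87.7 q [-0.65  0.67  1.67 -0.    0.78  0.91]
```

Emit:
carry_out:
  commands:
    - [0.01,-0.002,0.0075,0.2,-0.6,-0.5]
    - [0.012,0,0,0,0,0]
    - [0.008,0,0,0,0,0]
    - [0,0,0,0,0,0]

```text
t: 45.02
ee_pos: [515.4, -383.5, 19.2]
orientation: [2.224, -0.002, -2.218]
ft_force: [-0.0, 0.0, 0.5]
width: 88.0
```

```bash
python3 -c "
from h import *
go(514.4,-382.7,16,-90)"
```

```text
t 45.0 pos [ 515.4 -383.5   19.2] shift [ 3.2 -0.8  1. ] turn [-0.02 -0.15 -0.08] F [-0.   0.   0.5] w 88.0 q [-0.66  0.72  1.68  0.    0.74  0.91]
```

Emit:
carry_out:
  commands:
    - [0.003,0,0.001,0,-0.1,0]
    - [0,0,0,0,0,0]
    - [0,0,0,0,0,0]
    - [0,0,0,0,0,0]
    - [0,0,0,0,0,0]
    - [0,0,0,0,0,0]
    - [0,0,0,0,0,0]
    - [0,0,0,0,0,0]
  grip: 1

```text
t: 46.02
ee_pos: [514.8, -383.9, 16.5]
orientation: [2.222, -0.003, -2.219]
ft_force: [0.1, 0.3, -1.1]
width: 25.3
```

Emit:
carry_out:
  commands:
    - [0,0,0,0,0,0]
    - [0,0,0,0,0,0]

```text
t: 46.28
ee_pos: [514.8, -383.9, 16.5]
orientation: [2.222, -0.003, -2.219]
ft_force: [0.3, -0.1, -0.3]
width: 25.3
```

Emit:
carry_out:
  commands:
    - [-0.04,0,0,0,0,0]
    - [-0.06,0,0,0,0,0]
    - [-0.06,0,0,0,0,0]
    - [-0.04,-0.03,-0.006,0,0,0]
    - [0,-0.058,-0.01,0,0,0]
    - [0,-0.058,-0.01,0,0,0]
    - [0,-0.058,-0.01,0,0,0]
    - [0,-0.055,-0.01,0,0,0]

```text
t: 47.28
ee_pos: [561.9, -121.4, 223.1]
orientation: [-2.223, 0.011, 2.214]
ft_force: [-0.1, 0.1, -0.4]
width: 25.5
```

Emit:
carry_out:
  commands:
    - [0,-0.04,-0.007,0,0,0]
    - [0,-0.02,-0.004,0,0,0]
    - [0,0,0,0,0,0]

```text
t: 47.65
ee_pos: [573.4, -55.5, 223.2]
orientation: [-2.226, 0.004, 2.216]
ft_force: [0.5, 0.9, -0.5]
width: 25.4
```

```bash
python3 -c "
from h import *
go(573,-43.3,148.5,-90)"
```

```text
t 47.6 pos [573.4 -55.5 223.2] shift [ 74.7 -12.4   0.8] turn [-0.12 -0.25 -0.09] F [ 0.5  0.9 -0.5] w 25.4 q [-0.12  0.35  1.74 -0.    1.05  1.46]
```

Emit:
carry_out:
  commands:
    - [0,-0.012,0,-0.1,-0.2,0]
    - [0.025,0,0,0,0,0]
    - [0.02,0,0,0,0,0]
    - [0.008,0,0,0,0,0]
    - [0,0,0,0,0,0]

```text
t: 48.28
ee_pos: [573.4, -45.7, 169.4]
orientation: [-2.221, 0.007, 2.219]
ft_force: [0.3, 0.6, -1.3]
width: 25.4
```

```bash
python3 -c "
from h import *
go(573,-43.3,148.5,-90)"
```

```text
t 48.3 pos [573.4 -45.7 169.4] shift [20.9 -2.5  0.4] turn [-0.26 -0.06 -0.11] F [ 0.3  0.6 -1.3] w 25.4 q [-0.1   0.42  1.78 -0.    0.94  1.48]
```

Emit:
carry_out:
  commands:
    - [0.007,-0.002,0,-0.2,0,-0.1]
    - [0.007,0,0,0,0,0]
    - [0.003,0,0,0,0,0]
    - [0,0,0,0,0,0]

```text
t: 48.78
ee_pos: [574.3, -44.1, 152.8]
orientation: [-2.225, 0.002, 2.217]
ft_force: [0.1, 0.2, 0.5]
width: 25.5
```

```bash
python3 -c "
from h import *
go(573,-43.3,148.5,-90)"
```

```text
t 48.8 pos [574.3 -44.1 152.8] shift [ 4.3 -0.8  1.4] turn [-0.08 -0.2  -0.02] F [0.1 0.2 0.5] w 25.5 q [-0.1   0.44  1.79  0.    0.91  1.47]
```

Emit:
carry_out:
  commands:
    - [0.004,-0.0005,0.001,0,-0.2,0]
    - [0,0,0,0,0,0]
    - [0,0,0,0,0,0]

```text
t: 49.15
ee_pos: [573.6, -43.5, 148.9]
orientation: [-2.222, 0.002, 2.22]
ft_force: [0.4, 0.5, 0.1]
width: 25.5
```

Emit:
carry_out:
  commands:
    - [0,0,0,0,0,0]
    - [0,0,0,0,0,0]
    - [0,0,0,0,0,0]
    - [0,0,0,0,0,0]
    - [0,0,0,0,0,0]
    - [-0.03,0,0,0,0,0]
    - [-0.05,0,0,0,0,0]
    - [-0.05,0,0,0,0,0]
  grip: 0

```text
t: 50.15
ee_pos: [571.0, -43.2, 278.1]
orientation: [-2.211, 0.001, 2.23]
ft_force: [0.5, 0.2, 0.1]
width: 87.4
```

Emit:
carry_out:
  commands:
    - [0,0.06,0.02,0,0.2,0]
    - [0,0.06,0.02,0,0,0]
    - [0,0.06,0.02,0,0,0]
    - [0,0.06,0.02,0,0,0]
    - [0,0.03,0.01,0,0,0]
    - [0,0,0,0,0,0]

```text
t: 50.9
ee_pos: [483.6, -316.3, 284.5]
orientation: [2.227, -0.001, -2.211]
ft_force: [-0.7, -0.6, 0.7]
width: 87.8
```

```bash
python3 -c "
from h import *
go(None,0,0,-90)
t=snap('top');s=snap('side');A=t['pixels'].copy();B=s['pixels'].copy()
for im,i in((t,A),(s,B)):
    for x,y,r,z0,z1 in((573,-43,34,12,84),(573,-43,27,84,132),(573,-43,34,132,142),(573,-43,13,142,168)): cv2.polylines(i,[hullmask(im,x,y,r,z0,z1).astype(int)],1,(0,0,255))
g=w2px(s,[573,0,90])[0].astype(int)
o=np.zeros((600,800,3),np.uint8)
o[:,:400]=cv2.resize(B[g[1]-90:g[1]+60,g[0]-60:g[0]+40],(400,600))
o[:300,400:]=cv2.resize(A[150:270,140:300],(400,300))
o[300:,400:]=cv2.resize(t['pixels'][165:240,250:350],(400,300))
cv2.imwrite('pics/fin.png',o)"
```

```text
t 50.9 pos [ 483.6 -316.3  284.5] turn [ 0.11 -0.42 -0.16] F [-0.7 -0.6  0.7] w 87.8 q [-0.6   0.28  1.68  0.    1.17  0.97]
```

View pics/fin.png

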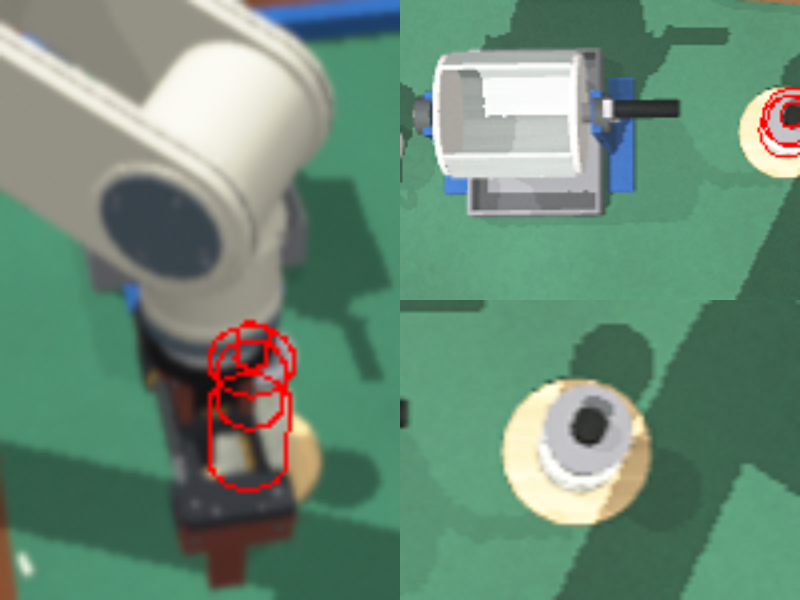

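The top crop shows the cap concentric on the pile, the barrel empty with port up, and the handle level. The arm hides the side view, so I'll retract for a last check.

Emit:
carry_out:
  commands:
    - [0,-0.03,0.05,0,0,0]
    - [0,-0.03,0.05,0,0,0]
    - [0,-0.03,0.04,0,0,0]
    - [0,0,0,0,0,0]
    - [0,0,0,0,0,0]

```text
t: 51.62
ee_pos: [342.7, -217.4, 282.2]
orientation: [2.224, 0.013, -2.205]
ft_force: [0.3, 0.3, -0.0]
width: 87.8
```

```bash
python3 -c "
from h import *
go(None,0,0,-90)
t=snap('top');s=snap('side');B=s['pixels'].copy()
for x,y,r,z0,z1 in((573,-43,34,12,84),(573,-43,27,84,132),(573,-43,34,132,142)): cv2.polylines(B,[hullmask(s,x,y,r,z0,z1).astype(int)],1,(0,0,255))
cv2.imwrite('pics/fin2.png',cv2.resize(B[90:290,200:450],(800,600)[:2]))
h=cv2.cvtColor(t['pixels'],cv2.COLOR_BGR2HSV);m=((h[...,1]<60)&(h[...,2]>90)&(h[...,2]<205)).astype(np.uint8)
m2=((h[...,2]<60)).astype(np.uint8)
print(locate(t,m,w2px(t,[573,-43,142])[0],34,132,142),locate(t,cv2.morphologyEx(m2,2,np.ones((2,2))),w2px(t,[573,-43,155])[0],13,142,168))
"
```

```text
t 51.6 pos [ 342.7 -217.4  282.2] turn [ 0.74 -0.48 -0.07] F [ 0.3  0.3 -0. ] w 87.8 q [-0.6   0.    2.02  0.    1.11  0.96]
(array([567.76665917, -42.83734337]), 0.9357007254507226) (array([579.49139626, 128.19084868]), 1.988195799951024)
```

View pics/fin2.png

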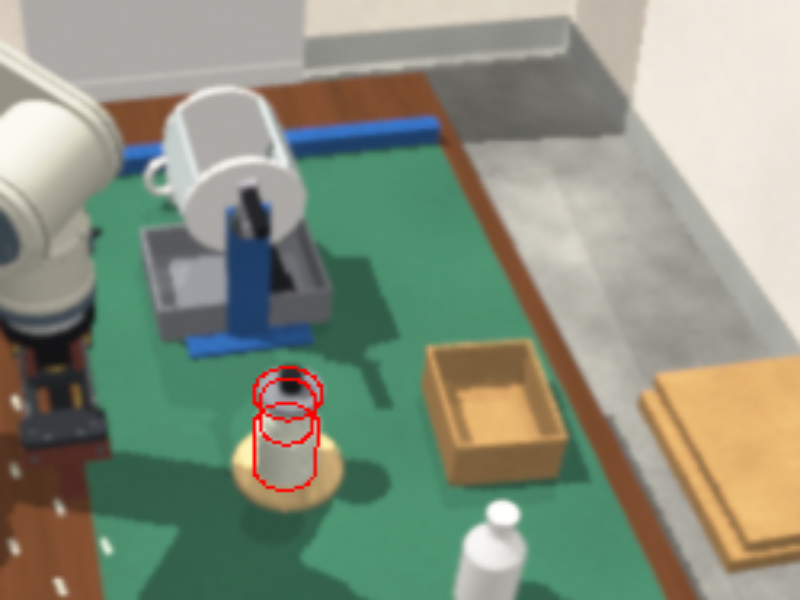

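The side crop shows the cap on the pile inside the overlay, the tray with dark cutters, and the barrel port up. The 567.8 cap estimate may include the shaded sides of the rolls, so I'll recheck it numerically from the disc's far edge, along with the handle.

```bash
python3 -c "
from h import *
t=snap('top')
h=cv2.cvtColor(t['pixels'],cv2.COLOR_BGR2HSV)
w=((h[...,1]<60)&(h[...,2]>60)).astype(np.uint8)
cs=cv2.findContours(w,0,cv2.CHAIN_APPROX_NONE)[0];g=w2px(t,[573,-43,142])[0]
c=min((c for c in cs if cv2.contourArea(c)>100),key=lambda c:np.hypot(*(cen(c)[0]-g)))
P=px2w(t,c.reshape(-1,2),142)[:,:2]
Q=P[P[:,0]>573]
A=np.c_[2*Q,np.ones(len(Q))];s=np.linalg.lstsq(A,(Q**2).sum(1),rcond=None)[0];print('cap edge fit',s[:2],'r',np.sqrt(s[2]+s[:2]@s[:2]), 'top x',P[:,0].max(),'y range',Q[:,1].min(),Q[:,1].max())
d=((h[...,2]<50)&(h[...,1]<120)).astype(np.uint8)
ys,xs=np.nonzero(d[180:215,225:255]);print('handle',px2w(t,[(xs.mean()+225,ys.mean()+180)],255)[0])
"
```

```text
cap edge fit [559.31472073 -32.51323438] r 47.199941911050324 top x 605.4103669872131 y range -73.96657633471796 12.73715245103321
handle [568.22987787 121.79543513 255.        ]
```

The far edge of the disc is at x=605.4, which puts the cap centre at about 571–573. The handle is at x=568, so the port is within about 0.05 rad of up. Handing in.

```bash
python3 -c "
from workcell import ctrl
print(ctrl.close_job())"
```

```text
the job is handed in; nothing more can be done
None
```

The job is handed in after about 52 s of robot time, and my last checks showed no failure, though the cap reading and the cutter count below are less than certain.

- **Barrel:** I cranked it to port-down (about 3.14 rad, from the gripper position), rocked it and let it settle. Then I cranked it back to port-up, within about 0.05 rad by the final handle position.
- **Cutters:** The top view showed the barrel empty. I saw dark cutters in the tray and none on the belt, but not all four could be counted because the barrel hides part of the tray.
- **Pile:** Three wide rolls are underneath, two narrow ones on top, and the cap is knob up. The rolls measured within about 2 mm of the plate centre (573, -43).
- **Cap check that disagreed:** One automatic reading put the cap centre at x = 567.8 mm, still inside the 8 mm limit. I think it was skewed by the shaded sides of the rolls. The disc's far edge gave about 571–573 mm, and the release pose about 573 mm. A full edge fit failed because the disc merged with the bright plate.
- **Other things:** The carton, bottle, mug and coloured look-alikes were left alone. The arm was retracted clear of everything before handing in.

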